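# Stack and clamp a filter cartridge with a square key

## Robot

A 6-joint arm with a two-finger parallel gripper is mounted at the origin on a cart in front of the work surface, level with it; the furniture and walls round the work are solid. World frame = base frame: x ahead of the robot, y to its left, z up, the work surface at z = 0. Lengths are in mm, angles in rad, forces in N, time in s.
With the tool pointing down it reaches from about 275 to 875 mm from the base axis. Payload 12.5 kg.
Tool frame: the origin (TCP) lies at the very end of the fingers, on their centre line; the grasp point (between the pads) lies 19 mm behind it (r.hold_point_z is the distance from the TCP to the grasp point, in mm); x points along the fingers, y is the direction in which the jaws open and shut, and the axes are right-handed (so a half turn about x gives the same grasp; the last joint's range is limited). The gripper opens to 85 mm and grips with 20 to 120 N. Pads are 22 mm wide; open, the fingers measure 114 mm over their backs; the gripper's body (76 mm by 85 mm) begins 54 mm behind the grasp point. The pads swing forward as they close: fully open they stand 13 mm farther back than shut.
Start: joints at [1.197, 0.351, 1.652, -0, 1.139, -0.085], TCP at [156.61, 527.217, 231.29] pointing down, gripper open.
Joint ranges: [-2.75, 2.75], [-0.79, 2.1], [0.01, 2.65], [-1.57, 4.71], [0.07, 3.14], [-2.87, 2.87]. Speed limits (rad/s): [2.22, 2.22, 2.79, 3.14, 3.14, 3.14].

## Interface

Orientations are given as a rotation vector (axis times angle).
In Python, from workcell import r gives the robot as it stands.
- The arm moves only by the shell command python3 -m crank 'ROWS'. ROWS is a JSON object of lists of equal length, an entry for each row: "offset": the shift along the tool's x, y, z as a fraction of full scale, a list of three; "twist": the turn, a rotation vector about the tool's x, y, z as a fraction of full scale, a list of three; "gripper": the opening in per cent of the stroke, from 0 (shut) to 100 (fully open). A call has 1 to 10 rows; each row is the pose to reach, as a shift and turn from the pose commanded when the call began, along the tool's axes at that moment, turning the shorter way round; what a row does not reach only later rows make up. Full scale, the value 1, is 0.15 m for a shift and 180 degrees for a turn. A row lasts 1/8 s, in which the tool goes at most 62.5 mm and 10.7 degrees, less where a joint would pass 70% of its speed; a pose out of reach is approached as far as the arm can. A call with a number of a shift or a turn outside -1 to 1 is refused whole. A call with a gripper value outside its range is refused whole. The fingers move at their own pace and stop on an object; the grip force is fixed at half the most. Time passes only in rows, so rows that repeat a pose let the fingers close. It gives the time, the measured TCP pose, the force and the opening at its end, in the units of the state.
- r.state(): the state, without advancing time (a new reading comes with each control period).
- r.read_camera(name): name is "side" or "top" or "wrist"; returns (picture, depth): 400x640x3 uint8, blue, green, red; 400x640 float32, mm along the optical axis (not along the pixel's ray), 0 where there is no reading.
- r.camera_params(name): a dict with "camera_matrix" (3x3 intrinsics, pixels), "world_to_cam" (4x4, takes a point from world to camera coordinates); the wrist camera has in their place "hand_eye" (4x4, takes a point from camera to tool coordinates, whose origin is the TCP and whose axes are the tool frame's). Camera axes: x right, y up, looking along -z (the intrinsics and any distortion apply to the point x, -y, -z); pixel columns grow to the right and rows downward; lengths in mm; the calibration is good to about 2 mm. A picture is of the moment at which its call begins: read the wrist's pose just before it. camera_params takes no time and is no camera call.
- r.finish_job(): hands the job in, once; it reports no verdict.
The state is a dict: "clock": time; "joints": joint angles; "qd": joint speeds; "effort": joint torques, N m; "position": TCP position; "tcp_rot": TCP orientation; "force": force on the tool from outside, world axes, zero at the start; "moment": the same for the moment, N m; "finger_gap": finger opening in mm.
Only numpy, scipy, OpenCV 4.12 (cv2) and the standard library are available. Lean on these libraries where they do the work, as an engineer would, in place of code of your own. Each camera call takes 0.05 s, during which the arm holds its last target. There are 200 camera calls.

## Task

Build the analyser's filter stack in the pocket of the clamping jig: the thick blue body first, then every white spacer that is there, then the yellow top disc, each lying flat between the four pins. Then take the red-handled square key from its stand, set it upright and fully down on the brass screw head in line with the screw before turning, and screw the clamp clockwise all the way home, keeping the key square on the screw while it turns. Put the key back upright in its stand, and leave the bottle, cup and timer where they are.

Things in the scene. Friction and masses are not known exactly. Their poses are not given: they have to be found in the camera images.
- jig: Fixed aluminium clamping jig, base plate 90 (its x) x 150 (its y) x 16 mm high. Origin: centre of the underside; z up. Seen from above, the pocket lies at its y = +35 mm, the grey screw block (34 mm square, 38 mm high) at y = -45 mm. Yaw differs from start to start.
- pocket (a point): Centre of the pocket floor (top of the jig plate, 16 mm above the bench), where the clamped stack is centred; axes as the jig's. Two fixed steel pins at its (x +-18.6, y +22.2) mm face two jaw pins at (x +-18.6, y -28) mm when open. In the open jig a 50 mm disc has its free middle at y = -3 mm, about 3 mm play all round. The +x and -x sides are open for fingers down to the plate.
- jaw_mid (a point): Midway between the feet of the two jaw pins, on the jig plate; moves with the jaw towards the jig's +y, 6 mm from wide open to clamped, and slides the stack to the pocket's centre. All four pins are upright, 8 mm thick, 56 mm high (72 mm over the bench), the upper 4 mm conical. A dark jaw block 50 x 16 mm, 12 mm high, lies 4 mm behind it. Pins and discs are slippery.
- clamp_screw (a joint): Turn of the brass clamp screw about its upright axis, rad, growing clockwise as seen from above: 0 = fully loose, 3.4 = end stop, fully home; starts between 0 and 0.5. Resists with about 0.1 N m, stays where it is left. It closes the jaw by 6 mm and sinks 4 mm over the 3.4 rad.
- screw_seat (a point): On the screw axis, on the top face of its round flange (28 mm across), 46 mm over the bench when loose, 42 mm when home. Above it the head: a 14 mm square prism 9 mm high, then a 4 mm cone. The point turns with the screw: its x and y are normal to the flats, at joint value 0 parallel to the jig's x and y. The jaw pins stand about 55 mm from the axis.
- driver: Loose square key, 150 mm long, 0.16 kg, upright in its stand, socket down. Origin: centre of the socket's lower rim; z up along the key. Socket outside 25 mm square, 22 mm high; hole 17 mm square, 16 mm deep: it drops over the 14 mm head and rests on the flange, at any quarter turn. Then a 14 mm shank; from 60 to 150 mm the red handle, 24 mm square. Hole and handle flats are parallel to its x and y.
- driver_stand: Fixed grey round cup for the key: foot 68 mm across, cup 49 mm outside, 39 mm inside, rim 50 mm high, inner floor 8 mm high. Origin: centre of the underside.
- filter_body: Thick blue disc with a black centre and band, 50 mm across, 18 mm high, 45 g. Origin: centre of the underside.
- spacer1: White spacer disc with a grey centre, 50 mm across, 10 mm high, 20 g; one to three such are there (None when absent). Origin: centre of the underside.
- spacer2: White spacer disc with a grey centre, 50 mm across, 10 mm high, 20 g; one to three such are there (None when absent). Origin: centre of the underside.
- spacer3: White spacer disc with a grey centre, 50 mm across, 10 mm high, 20 g; one to three such are there (None when absent). Origin: centre of the underside.
- top_disc: Yellow disc with five dark spots, 50 mm across, 12 mm high, 25 g. Origin: centre of the underside.
- stain_bottle: Bystander: brown bottle, 48 mm across, 104 mm high. Origin: centre of the underside.
- sample_cup: Bystander: white cup with yellow lid, 59 mm across, 66 mm high. Origin: centre of the underside.
- timer: Bystander: small white bench timer with three buttons, 58 x 62 x 18 mm. Origin: centre of the underside.
Things that resemble listed ones, but are neither listed nor needed, are in the scene too. Of the things that look like the filter_body, take the one that is farthest to the robot's right at the start.

How it is judged (in metres and radians):
On the way, in this order (a step that is already met when the one before it is completed fails the run):
1. the blue body lies flat on the pocket floor (horizontal distance between filter_body and pocket below 0.009 m and angle between filter_body's own z axis and vertical below 0.06 rad and linear speed of filter_body below 0.03 m/s and z of filter_body in the frame of pocket below 0.0025 m), for 0.2 s.
2. all the spacers lie flat on the body (all of step 1 and horizontal distance between each of spacer1, spacer2, spacer3 and pocket below 0.009 m and angle between each of spacer1, spacer2, spacer3's own z axis and vertical below 0.06 rad and linear speed of each of spacer1, spacer2, spacer3 below 0.03 m/s and z of spacer1 in the frame of pocket between 0.0155 and 0.0405 m and z of spacer2 in the frame of pocket between 0.0155 and 0.0405 m and z of spacer3 in the frame of pocket between 0.0155 and 0.0405 m), for 0.2 s.
3. the yellow disc lies flat on top of the stack (all of step 2 and horizontal distance between top_disc and pocket below 0.009 m and angle between top_disc's own z axis and vertical below 0.06 rad and linear speed of top_disc below 0.03 m/s and z of top_disc in the frame of pocket between 0.0255 and 0.0505 m and z of top_disc in the frame of spacer1 above 0.008 m and z of top_disc in the frame of spacer2 above 0.008 m and z of top_disc in the frame of spacer3 above 0.008 m), for 0.2 s.
4. the key sits fully down and upright on the screw head, in line with it, the screw not yet turned (horizontal distance between driver and screw_seat below 0.004 m and z of driver in the frame of screw_seat below 0.005 m and angle between driver's own z axis and vertical below 0.09 rad and value of joint clamp_screw below 0.8 rad), for 0.2 s.
5. the screw is home (value of joint clamp_screw above 3.15 rad), for 0.2 s.
At the end, for the whole second after the job is handed in: Blue body on the pocket floor, all spacers present on it, yellow disc on top, each flat (within 0.06 rad) and within 4 mm of the pocket's centre line; the screw turned to 3.1 rad or more; the key upright (within 0.15 rad) on the floor of its stand, everything at rest (horizontal distance between each of filter_body, spacer1, spacer2, spacer3, top_disc and pocket below 0.004 m and angle between each of filter_body, spacer1, spacer2, spacer3, top_disc's own z axis and vertical below 0.06 rad and linear speed of each of filter_body, spacer1, spacer2, spacer3, top_disc, driver below 0.03 m/s and z of filter_body in the frame of pocket below 0.0025 m and z of spacer1 in the frame of pocket between 0.0155 and 0.0405 m and z of spacer2 in the frame of pocket between 0.0155 and 0.0405 m and z of spacer3 in the frame of pocket between 0.0155 and 0.0405 m and z of top_disc in the frame of pocket between 0.0255 and 0.0505 m and z of top_disc in the frame of spacer1 above 0.008 m and z of top_disc in the frame of spacer2 above 0.008 m and z of top_disc in the frame of spacer3 above 0.008 m and value of joint clamp_screw above 3.1 rad and horizontal distance between driver and driver_stand below 0.012 m and angle between driver's own z axis and vertical below 0.15 rad and z of driver in the frame of driver_stand below 0.014 m); the robot touches nothing.
It fails at once if the screw is turned while the key is off its axis, lifted off or leaning (more than 5 mm aside, 10 mm up, or 0.14 rad) (velocity of joint clamp_screw above 0.2 rad/s and (horizontal distance between driver and screw_seat above 0.005 m or z of driver in the frame of screw_seat above 0.01 m or angle between driver's own z axis and vertical above 0.14 rad)).
It fails at once if the bottle, cup or timer is moved more than 3 cm or tipped (distance of any of stain_bottle, sample_cup, timer from where it was at the start of the episode above 0.03 m or angle between any of stain_bottle, sample_cup, timer's own z axis and vertical above 0.6 rad).
Of spacer1, spacer2, spacer3 only 1 to 3 are there at a start; the rules pass over those that are not, and their reading is None.
At some moment in a run one of filter_body, spacer1, spacer2, spacer3, top_disc may be knocked a few centimetres aside while the robot is not near it.
It also fails if it takes over 210 s, if anything falls off the work surface, if the arm or the gripper's body presses on something with over 40 N, if the wrist force passes 120 N, or if a joint passes its speed limit or range.

## Working session

There is one attempt and no reset: what is moved stays moved. The work goes in short steps, Python scripts to look and compute and a shell command to move; the robot and the scene stay as the last step left them, time stands still between calls to the robot, and variables do not carry over. Pictures are saved under pics/ and viewed, about 12 in all and at most 16, crops included, and the job is handed in when it is done.

```bash
ls; mkdir -p pics; cat > h.py <<'E'
import numpy as np, cv2
from workcell import r
from scipy.spatial.transform import Rotation as R
def cam(name):
    s=r.state(); im,d=r.read_camera(name); p=r.camera_params(name)
    K=np.array(p['camera_matrix'])
    if 'world_to_cam' in p: T=np.linalg.inv(np.array(p['world_to_cam']))
    else:
        B=np.eye(4);B[:3,:3]=R.from_rotvec(s['tcp_rot']).as_matrix();B[:3,3]=s['position'];T=B@np.array(p['hand_eye'])
    return im,d,K,T
def cloud(d,K,T):
    v,u=np.mgrid[:d.shape[0],:d.shape[1]]
    x=(u-K[0,2])/K[0,0]*d;y=(v-K[1,2])/K[1,1]*d
    P=np.stack([x,-y,-d],-1)@T[:3,:3].T+T[:3,3]
    P[d<=0]=np.nan
    return P
E
python3 - <<'E'
from h import *
print(r.state())
for n in ['top','side','wrist']:
    print(n,r.camera_params(n))
im,d,K,T=cam('top'); np.savez('top.npz',im=im,d=d,K=K,T=T); cv2.imwrite('pics/top0.png',im); P=cloud(d,K,T)
print(np.nanmin(P,(0,1)),np.nanmax(P,(0,1)),T)
im,d,K,T=cam('side'); np.savez('side.npz',im=im,d=d,K=K,T=T); cv2.imwrite('pics/side0.png',im)
E
```

```text
pics
{'clock': 0.0, 'joints': array([ 1.19737120e+00,  3.51240174e-01,  1.65241017e+00,  4.28837833e-06,
        1.13910400e+00, -8.45870248e-02]), 'qd': array([-0.00177853, -0.00027321,  0.00037065, -0.0003128 , -0.00097196,
        0.00054022]), 'effort': array([ 1.05623953e-03, -5.06105733e+01, -2.91407973e+01, -1.29166203e-06,
        4.50860258e-03,  2.15694701e-05]), 'position': array([156.50990516, 526.92238898, 230.76155533]), 'tcp_rot': array([ 0.22582968,  1.55914828, -0.22761057]), 'force': array([-0.58972943,  0.17983812,  0.53235373]), 'moment': array([ 0.0005518 , -0.06829805, -0.00290563]), 'finger_gap': 85.2648899083003}
top {'camera_matrix': array([[364.81328956,   0.        , 317.46820082],
       [  0.        , 364.81328956, 196.15395344],
       [  0.        ,   0.        ,   1.        ]]), 'world_to_cam': array([[ 2.26378345e-02, -9.99633151e-01, -1.48691364e-02,
        -1.41929647e+02],
       [ 9.99026488e-01,  2.20558132e-02,  3.82049262e-02,
        -5.45772364e+02],
       [-3.78629598e-02, -1.57195379e-02,  9.99159293e-01,
        -8.87626505e+02],
       
[... 805 characters left out ...]
: array([[-3.15165231e-05,  2.67033303e-01, -9.63687301e-01,
        -1.42767689e+02],
       [ 9.99999682e-01, -7.59554543e-04, -2.43173145e-04,
        -6.09805043e-01],
       [-7.96908396e-04, -9.63687002e-01, -2.67033194e-01,
        -6.70610903e+01],
       [ 0.00000000e+00,  0.00000000e+00,  0.00000000e+00,
         1.00000000e+00]])}
[ -385.9581725  -1606.07529499  -817.90113747] [925.81899787 907.87111624 391.66545417] [[ 2.26378345e-02  9.99026488e-01 -3.78629598e-02  5.14845862e+02]
 [-9.99633151e-01  2.20558132e-02 -1.57195379e-02 -1.43793205e+02]
 [-1.48691364e-02  3.82049262e-02  9.99159293e-01  9.05621093e+02]
 [ 0.00000000e+00  0.00000000e+00  0.00000000e+00  1.00000000e+00]]
```

View pics/top0.png

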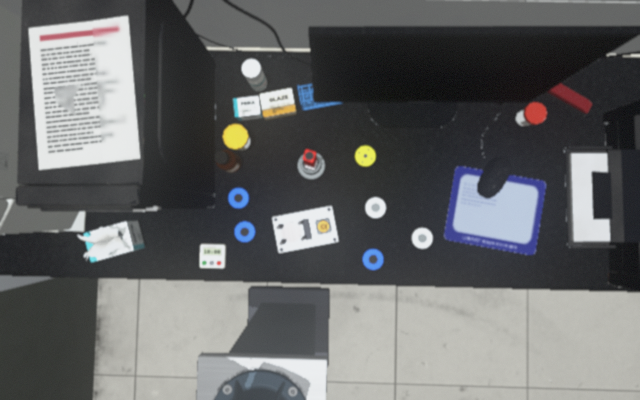

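View pics/side0.png

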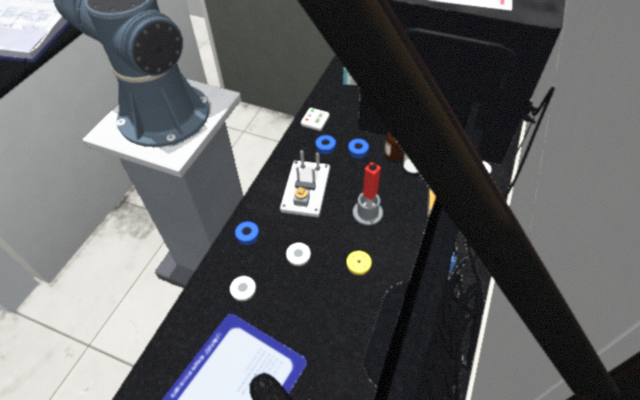

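The top view shows the jig at (306,230) with its screw at (323,227), and the key in its stand at (311,163). There are blue discs at (238,198), (244,231) and (373,259); the last is farthest right, so it is the one to take. White spacers are at (376,207) and (422,238), and the yellow disc is at (365,156). The cup, bottle and timer are at left. The side view agrees.

```bash
cat > m.py <<'E'
from h import *
z=np.load('top.npz');im,d,K,T=[z[k] for k in('im','d','K','T')];P=cloud(d,K,T)
hsv=cv2.cvtColor(im,cv2.COLOR_BGR2HSV)
ok=(P[...,0]>200)&(P[...,0]<900)&(abs(P[...,1]+100)<700)
for n,lo,hi in [('blue',(95,120,80),(125,255,255)),('yellow',(18,100,100),(35,255,255)),('white',(0,0,140),(180,60,255)),('red',(0,130,80),(8,255,255)),('red2',(172,130,80),(180,255,255))]:
    m=cv2.inRange(hsv,lo,hi)&(ok*255).astype(np.uint8)
    N,L,S,C=cv2.connectedComponentsWithStats(m)
    for i in range(1,N):
        if S[i,4]<25: continue
        q=P[L==i]; top=np.nanmedian(q[:,2]); lo_,hi_=np.nanpercentile(q,2,0),np.nanpercentile(q,98,0)
        print(n,C[i].round(1),S[i,4],'mid',((lo_+hi_)/2).round(1),'ext',(hi_-lo_).round(1),'ztop',top.round(1))
print('bench z',np.nanmedian(P[250:260,300:340,2]), P[262,280:350:10,2].round(1),P[185,330:350:5].round(1))
big=cv2.resize(im[130:275,190:455],None,fx=3,fy=3,interpolation=cv2.INTER_CUBIC);cv2.imwrite('pics/crop1.png',big)
E
python3 m.py
```

```text
blue [311.7  98.6] 483 mid [ 791.7 -125.9   47.3] ext [65.6 95.7 99.3] ztop 23.2
blue [494.2 213.1] 1592 mid [ 525.  -566.     1.3] ext [199.9 232.    7.1] ztop 1.5
blue [238.  197.5] 359 mid [540.5  67.3   8.5] ext [50.1 53.6 22.5] ztop 16.2
blue [244.4 231.2] 349 mid [458.3  49.2   8.1] ext [50.1 53.1 22.7] ztop 16.1
blue [372.7 258.8] 349 mid [ 399.  -268.7    8. ] ext [48.  51.1 22.8] ztop 16.0
yellow [278.8 110.8] 226 mid [754.3 -30.6  18.7] ext [27.9 75.2 26.4] ztop 28.5
yellow [234.8 135.9] 558 mid [690.7  74.9  32.2] ext [70.6 71.8 69.2] ztop 63.2
yellow [364.8 155.5] 378 mid [ 652.9 -244.7    5.1] ext [50.7 48.8 16.8] ztop 10.0
yellow [322.9 226. ] 91 mid [ 477.5 -144.9   49.8] ext [23.4 23.5 15.7] ztop 46.2
white [83.7 94.7] 14192 mid [678.2 208.2 386. ] ext [204.5 152.5   6.7] ztop 385.6
white [250.6  68. ] 314 mid [852.   37.7  47.7] ext [ 81.3  60.7 101.8] ztop 95.0
white [264.1 101.7] 1027 mid [776.2   2.1  18.5] ext [ 72.1 128.8  41.4] ztop 30.2
white [519.9 117.4] 88 mid [ 753.4 -619.5   20.7] ext [29.4 12.4 44.6] ztop 17.0
white [247.2 143.4] 29 mid [674.5  43.7  30.
[... 643 characters left out ...]
7.8 350.6 185.4] ext [ 54.5 242.  331.4] ztop 23.1
white [108.8 241.2] 1355 mid [432.8 360.6  49. ] ext [ 77.2 110.5 100.2] ztop 73.2
white [421.9 237.8] 362 mid [ 453.  -388.5    4.4] ext [46.2 48.7 14. ] ztop 8.3
white [212.  255.6] 607 mid [396.5 127.7   8.2] ext [57.2 65.5 19.7] ztop 14.3
red [535.3 112.6] 409 mid [ 762.3 -649.8   27.1] ext [65.2 72.8 57.9] ztop 52.9
red [309.4 156.5] 119 mid [ 639.6 -109.5   77.7] ext [ 54.1  30.8 162.1] ztop 155.2
red2 [571.7  97.1] 502 mid [ 800.9 -738.1   14.4] ext [58.6 96.8 28.2] ztop 22.2
bench z -1.3748411076429647 [-0.7 -0.5  0.8  1.5 -2.7 -1.9 -1. ] [[ 577.8 -160.1   -2.6]
 [ 578.  -172.5   -1.7]
 [ 578.4 -185.1   -4.5]
 [ 578.6 -197.5   -3.1]]
```

View pics/crop1.png

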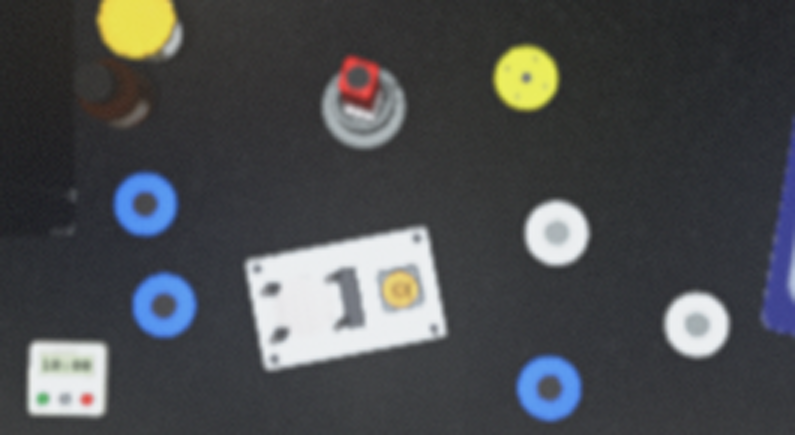

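```bash
cat >> h.py <<'E'
def tool(yaw):  # tool pointing down, tool y (jaw) along world yaw
    y=np.array([np.cos(yaw),np.sin(yaw),0]);x=np.array([0,0,-1.]);return np.c_[x,y,np.cross(x,y)]
def go(p,yaw=None,Rt=None,p0=None,R0=None):
    s=r.state();R0=R.from_rotvec(s['tcp_rot']).as_matrix() if R0 is None else R0;p0=s['position'] if p0 is None else p0
    Rt=tool(yaw) if Rt is None else Rt
    o=R0.T@(np.array(p)-p0)/150;t=R.from_matrix(R0.T@Rt).as_rotvec()/np.pi
    print('offset',o.round(4),'twist',t.round(4))
def now():
    s=r.state();M=R.from_rotvec(s['tcp_rot']).as_matrix()
    print('t',round(s['clock'],2),'p',s['position'].round(1),'yaw_y',np.arctan2(M[1,1],M[0,1]).round(4),'down',M[:,0].round(3),'F',s['force'].round(1),'gap',round(s['finger_gap'],1),'j',s['joints'].round(2))
E
python3 - <<'E'
from h import *
z=np.load('top.npz');P=cloud(z['d'],z['K'],z['T']).reshape(-1,3)
m=(abs(P[:,2]-14.7)<4)&(abs(P[:,0]-468)<70)&(abs(P[:,1]+101)<90)
rc=cv2.minAreaRect(P[m][:,:2].astype(np.float32));print(rc)
m=(P[:,2]>38)&(abs(P[:,0]-468)<70)&(abs(P[:,1]+101)<90)
print(P[m].round(0)[::3])
now(); print(R.from_rotvec(r.state()['tcp_rot']).as_matrix().round(3))
go([430,-100,330],0.19); go([430,-100,330],0.19+np.pi)
E
```

```text
((467.054931640625, -100.68962860107422), (89.76378631591797, 149.7703857421875), 12.078133583068848)
[[ 492. -154.   39.]
 [ 489. -145.   43.]
 [ 489. -154.   39.]
 [ 486.  -92.   69.]
 [ 487. -140.   47.]
 [ 487. -147.   42.]
 [ 484.  -87.   67.]
 [ 484.  -93.   55.]
 [ 484. -140.   43.]
 [ 484. -147.   43.]
 [ 485. -154.   44.]
 [ 482.  -87.   67.]
 [ 482. -133.   46.]
 [ 482. -140.   53.]
 [ 482. -147.   51.]
 [ 482. -154.   42.]
 [ 480. -135.   44.]
 [ 480. -142.   57.]
 [ 480. -149.   53.]
 [ 480. -157.   43.]
 [ 476.  -44.   70.]
 [ 477. -133.   46.]
 [ 478. -140.   57.]
 [ 478. -147.   57.]
 [ 478. -154.   45.]
 [ 474.  -42.   69.]
 [ 475. -133.   43.]
 [ 476. -140.   56.]
 [ 476. -147.   61.]
 [ 475. -154.   44.]
 [ 472.  -42.   70.]
 [ 472. -133.   42.]
 [ 473. -140.   57.]
 [ 473. -147.   57.]
 [ 473. -154.   46.]
 [ 470. -133.   45.]
 [ 471. -140.   51.]
 [ 471. -147.   54.]
 [ 471. -154.   44.]
 [ 468. -138.   43.]
 [ 468. -145.   45.]
 [ 468. -152.   44.]
 [ 465. -131.   39.]
 [ 466. -143.   45.]
 [ 466. -150.   43.]
 [ 463. -143.   43.]
 [ 451.  -97.   55.]
 [ 450.  -97.   67.]
 [ 448.  -95.   67.]
 [ 447. -101.   54.]
 [ 446. -100.   69.]
 [ 439.  -47.   66.]
 [ 438.  -52.   53.]
 [ 437.  -52.   68.]
 [ 435.  -50.   70.]]
t 0.1 p [156.5 527.  230.8] yaw_y 1.282 down [-0.    -0.001 -1.   ] F [-0.1 -0.2  0. ] gap 85.4 j [ 1.2   0.35  1.65  0.    1.14 -0.08]
[[-0.     0.285  0.959]
 [-0.001  0.959 -0.285]
 [-1.    -0.001 -0.   ]]
offset [-0.658  -3.4881  2.938 ] twist [3.476e-01 2.000e-04 3.000e-04]
offset [-0.658  -3.4881  2.938 ] twist [-6.524e-01 -4.000e-04  2.000e-04]
```

```bash
python3 -m crank '{"offset":[[-0.1,-0.41,1],[-0.3,-0.41,1],[-0.3,-0.41,1],[-0.3,-0.41,1]],"twist":[[0,0,0],[0,0,0],[0,0,0],[0,0,0]],"gripper":[100,100,100,100]}'
python3 -m crank '{"offset":[[0,-0.62,0.6],[0,-0.62,0.6],[0,-0.62,0.6],[0,-0.62,0.6]],"twist":[[0,0,0],[0,0,0],[0,0,0],[0,0,0]],"gripper":[100,100,100,100]}'
python3 -m crank '{"offset":[[0,-0.62,0.6],[0,-0.62,0.6],[0,-0.62,0.6],[0,-0.62,0.6]],"twist":[[0,0,0],[0,0,0],[0,0,0],[0,0,0]],"gripper":[100,100,100,100]}'
python3 -m crank '{"offset":[[0,-0.96,0.285],[0,-0.96,0.285],[0,-0.96,0.285],[0,-0.96,0.285]],"twist":[[0,0,0],[0,0,0],[0,0,0],[0,0,0]],"gripper":[100,100,100,100]}'
python3 -c "from h import *;now();go([430,-170,270],0.21)"
```

```text
clock: 0.6
position: [284.8, 424.5, 277.3]
tcp_rot: [0.23, 1.557, -0.228]
force: [-1.0, 0.7, -0.0]
finger_gap: 85.6
clock: 1.1
position: [342.3, 311.2, 276.0]
tcp_rot: [0.227, 1.559, -0.227]
force: [-1.1, 0.1, -0.6]
finger_gap: 85.1
clock: 1.6
position: [402.1, 197.1, 276.1]
tcp_rot: [0.226, 1.56, -0.226]
force: [0.1, 0.5, -0.3]
finger_gap: 85.5
clock: 2.1
position: [402.3, 46.3, 276.3]
tcp_rot: [0.227, 1.559, -0.227]
force: [0.1, -0.1, 0.2]
finger_gap: 85.6
t 2.1 p [402.3  46.3 276.3] yaw_y 1.282 down [-0.  0. -1.] F [ 0.1 -0.1  0.2] gap 85.6 j [-0.    0.03  1.94  0.    1.18 -1.28]
offset [ 0.0416 -1.3298  0.5874] twist [ 3.412e-01 -1.000e-04 -1.000e-04]
```

```bash
python3 -m crank '{"offset":[[0,-0.66,0.29],[0,-0.66,0.29],[0,-0.66,0.29]],"twist":[[0,0,0],[0,0,0],[0,0,0]],"gripper":[100,100,100]}'
python3 -m crank '{"offset":[[0.04,-0.67,0.3],[0.04,-0.67,0.3],[0.04,-0.67,0.3],[0.04,-0.67,0.3],[0.04,-0.67,0.3],[0.04,-0.67,0.3],[0.04,-0.67,0.3],[0.04,-0.67,0.3],[0.04,-0.67,0.3]],"twist":[[0.341,0,0],[0.341,0,0],[0.341,0,0],[0.341,0,0],[0.341,0,0],[0.341,0,0],[0.341,0,0],[0.341,0,0],[0.341,0,0]],"gripper":[100,100,100,100,100,100,100,100,100]}'
python3 - <<'E'
from h import *
now()
im,d,K,T=cam('wrist');np.savez('w1.npz',im=im,d=d,K=K,T=T);cv2.imwrite('pics/w1.png',im)
P=cloud(d,K,T);Q=P.reshape(-1,3)
print('bench',np.nanmedian(Q[(abs(Q[:,2])<8)][:,2]))
m=(abs(Q[:,2]-16)<4)&(abs(Q[:,0]-468)<70)&(abs(Q[:,1]+101)<90)
print(cv2.minAreaRect(Q[m][:,:2].astype(np.float32)))
hsv=cv2.cvtColor(im,cv2.COLOR_BGR2HSV)
for n,lo,hi in [('blue',(95,120,80),(125,255,255)),('yellow',(15,100,100),(35,255,255)),('white',(0,0,140),(180,60,255)),('red',(0,130,80),(8,255,255))]:
    m=cv2.inRange(hsv,lo,hi)
    N,L,S,C=cv2.connectedComponentsWithStats(m)
    for i in range(1,N):
        if S[i,4]<150: continue
        q=P[L==i]; top=np.nanmedian(q[:,2]);q=q[abs(q[:,2]-top)<4];c=cv2.minEnclosingCircle(q[:,:2].astype(np.float32))
        print(n,C[i].round(1),S[i,4],'c',np.round(c[0],1),'R',round(c[1],1),'mean',np.nanmean(q,0).round(1))
E
```

```text
clock: 2.48
position: [416.6, -61.6, 276.1]
tcp_rot: [0.227, 1.559, -0.227]
force: [-0.1, 1.0, -1.9]
finger_gap: 85.3
clock: 3.6
position: [430.6, -170.1, 270.3]
tcp_rot: [1.051, 1.303, -1.051]
force: [-0.0, -0.6, -0.1]
finger_gap: 85.1
t 3.6 p [ 430.6 -170.1  270.3] yaw_y 0.2131 down [-0.  0. -1.] F [-0.  -0.6 -0.1] gap 85.1 j [-0.48  0.15  1.82  0.    1.18 -0.69]
bench 0.248638494644581
((468.0370788574219, -100.59624481201172), (90.05240631103516, 149.3790283203125), 12.20041561126709)
blue [619.5 205.9] 4130 c [ 795. -141.] R 64.1 mean [ 793.3 -144.1    4. ]
blue [281.3 229.1] 1091 c [ 399.8 -266.4] R 25.2 mean [ 399.9 -265.6   18.2]
yellow [636.5 122.6] 175 c [755.3 -50.4] R 19.6 mean [755.3 -56.3  30. ]
yellow [370.7 148.8] 527 c [ 477.3 -144.3] R 13.8 mean [ 476.5 -143.2   46. ]
yellow [480.1 249.8] 1243 c [ 652.  -243.8] R 25.7 mean [ 650.7 -242.9   12. ]
white [103.2 176.6] 55311 c [-257.2 -643.5] R 862.5 mean [-271.2 -606.9 -798.8]
white [600.2   5.6] 407 c [675.2  45.9] R 10.2 mean [673.9  45.   20.9]
white [368.2  96.8] 8839 c [468.2 -99.8] R 85.2 mean [465.2 -92.4  16.3]
white [484.6 138.2] 682 c [ 625.3 -110.4] R 32.9 mean [ 610.9 -107.7    6.1]
white [507.8 144.2] 477 c [ 625.8 -110. ] R 23.7 mean [ 616.2 -106.9   50. ]
white [378.2 250.4] 1131 c [ 524.7 -271.6] R 25.2 mean [ 524.5 -270.5   10.2]
white [304.9 317.1] 952 c [ 453.3 -386.6] R 25.3 mean [ 453.2 -385.4   10.3]
white [210.1 325.6] 277 c [  168.8 -1053.2] R 97.4 mean [  156.8 -1071.6  -799.4]
white [117.9 392.8] 430 c [ -201.2 -1490.3] R 83.1 mean [ -191.1 -1489.9  -798.9]
red [559.2 160.4] 2535 c [ 624.5 -111.7] R 14.4 mean [ 616.6 -110.8  131.5]
```

View pics/w1.png

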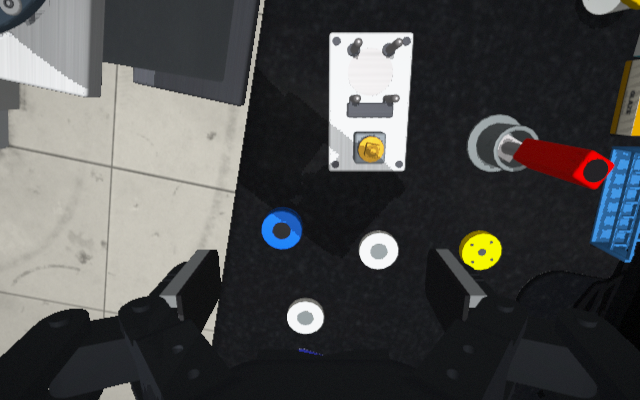

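```bash
cat >> h.py <<'E'
def chain(pts,yaw):  # successive targets, each from the preceding one
    p0=None;R0=None
    for p in pts:
        go(p,yaw,p0=p0,R0=R0);p0=np.array(p);R0=tool(yaw)
E
python3 -c "
from h import *
chain([[399.8,-266.4,130],[399.8,-266.4,3],[399.8,-266.4,120],[461.2,-69,120],[461.2,-69,19.5]],0.213)"
```

```text
offset [ 0.9352 -0.3356  0.5828] twist [-0.0002 -0.      0.    ]
offset [0.8467 0.     0.    ] twist [0. 0. 0.]
offset [-0.78  0.    0.  ] twist [0. 0. 0.]
offset [ 0.      0.6783 -1.1997] twist [0. 0. 0.]
offset [0.67 0.   0.  ] twist [0. 0. 0.]
```

```bash
python3 -m crank '{"offset":[[0.3,-0.336,0.583],[0.935,-0.336,0.583],[0.935,-0.336,0.583],[0.935,-0.336,0.583],[0.935,-0.336,0.583]],"twist":[[0,0,0],[0,0,0],[0,0,0],[0,0,0],[0,0,0]],"gripper":[100,100,100,100,100]}'
python3 -m crank '{"offset":[[0.35,0,0],[0.6,0,0],[0.75,0,0],[0.84,0,0],[0.845,0,0],[0.845,0,0],[0.845,0,0]],"twist":[[0,0,0],[0,0,0],[0,0,0],[0,0,0],[0,0,0],[0,0,0],[0,0,0]],"gripper":[100,100,100,100,100,100,100]}'
python3 -m crank '{"offset":[[0,0,0],[0,0,0],[0,0,0],[0,0,0],[0,0,0],[0,0,0],[0,0,0],[0,0,0]],"twist":[[0,0,0],[0,0,0],[0,0,0],[0,0,0],[0,0,0],[0,0,0],[0,0,0],[0,0,0]],"gripper":[70,40,10,10,10,10,10,10]}'
python3 -m crank '{"offset":[[-0.2,0,0],[-0.5,0,0],[-0.78,0,0],[-0.78,0,0],[-0.78,0,0]],"twist":[[0,0,0],[0,0,0],[0,0,0],[0,0,0],[0,0,0]],"gripper":[10,10,10,10,10]}'
cat >> h.py <<'E'
def held(lo,hi,name):
    now();s=r.state();im,d,K,T=cam('wrist');cv2.imwrite('pics/'+name,im);P=cloud(d,K,T)
    M=R.from_rotvec(s['tcp_rot']).as_matrix();m=cv2.inRange(cv2.cvtColor(im,cv2.COLOR_BGR2HSV),lo,hi)
    Q=(P[m>0]-s['position'])@M;Q=Q[np.linalg.norm(Q,axis=1)<60];t=np.nanmedian(Q[:,0]);Q=Q[abs(Q[:,0]-t)<3]
    c=cv2.minEnclosingCircle(Q[:,1:].astype(np.float32));print('held tool yz',np.round(c[0],1),'R',round(c[1],1),'top x',t.round(1),len(Q),Q[:,1:].min(0).round(1),Q[:,1:].max(0).round(1))
E
python3 -c "
from h import *
held((95,120,60),(125,255,255),'held1.png')"
```

```text
clock: 4.28
position: [400.3, -266.9, 131.6]
tcp_rot: [1.052, 1.3, -1.052]
force: [0.3, 0.1, 0.6]
finger_gap: 85.0
clock: 5.15
position: [399.9, -267.1, 4.2]
tcp_rot: [1.052, 1.3, -1.052]
force: [-0.2, -0.1, 0.7]
finger_gap: 85.2
clock: 6.15
position: [399.6, -266.9, 3.7]
tcp_rot: [1.052, 1.301, -1.053]
force: [-1.0, 0.7, 7.0]
finger_gap: 47.7
clock: 6.78
position: [399.1, -266.5, 119.7]
tcp_rot: [1.053, 1.302, -1.053]
force: [0.3, -0.0, -1.7]
finger_gap: 47.4
t 6.78 p [ 399.1 -266.5  119.7] yaw_y 0.2107 down [-0.001  0.    -1.   ] F [ 0.3 -0.  -1.7] gap 47.4 j [-0.69  0.38  1.93 -0.    0.83 -0.9 ]
held tool yz [ 0.3 -0.3] R 25.2 top x -14.4 8433 [-23.8 -25.4] [24.3 24.5]
```

View pics/held1.png

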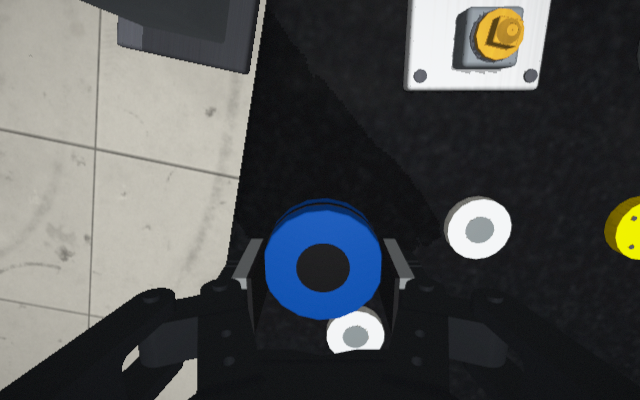

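The blue body is held centred at (323,265) in the picture, 0.3 mm off the tool axis. The screw head at (507,30) is visible, and the spacers are untouched.

```bash
python3 -m crank '{"offset":[[0,0.34,-0.6],[0,0.34,-0.6],[0,0.34,-0.6]],"twist":[[0,0,0],[0,0,0],[0,0,0]],"gripper":[10,10,10]}'
python3 -m crank '{"offset":[[0,0.34,-0.6],[0,0.34,-0.6],[0,0.34,-0.6],[0,0.34,-0.6]],"twist":[[0,0,0],[0,0,0],[0,0,0],[0,0,0]],"gripper":[10,10,10,10]}'
python3 - <<'E'
from h import *
now();chain([[461.2,-69,118],[461.2,-69,20]],0.213)
im,d,K,T=cam('wrist');P=cloud(d,K,T);np.savez('w2.npz',im=im,d=d,K=K,T=T);cv2.imwrite('pics/w2.png',im)
Q=P.reshape(-1,3);m=(abs(Q[:,2]-16)<3)&(abs(Q[:,0]-468)<70)&(abs(Q[:,1]+101)<90);print(cv2.minAreaRect(Q[m][:,:2].astype(np.float32)))
E
```

```text
clock: 7.2
position: [430.2, -165.9, 119.1]
tcp_rot: [1.05, 1.306, -1.051]
force: [0.1, 0.2, -0.9]
finger_gap: 47.6
clock: 7.7
position: [461.2, -70.2, 119.7]
tcp_rot: [1.052, 1.302, -1.053]
force: [-0.3, -0.4, -0.5]
finger_gap: 47.6
t 7.7 p [461.2 -70.2 119.7] yaw_y 0.2106 down [-0.001  0.    -1.   ] F [-0.3 -0.4 -0.5] gap 47.6 j [-0.25  0.36  1.96 -0.    0.82 -0.46]
offset [ 0.0112  0.0019 -0.0078] twist [-0.0008 -0.0001  0.0004]
offset [0.6533 0.     0.    ] twist [0. 0. 0.]
((468.1382751464844, -100.30278778076172), (89.9950942993164, 149.5309600830078), 12.217013359069824)
```

View pics/w2.png

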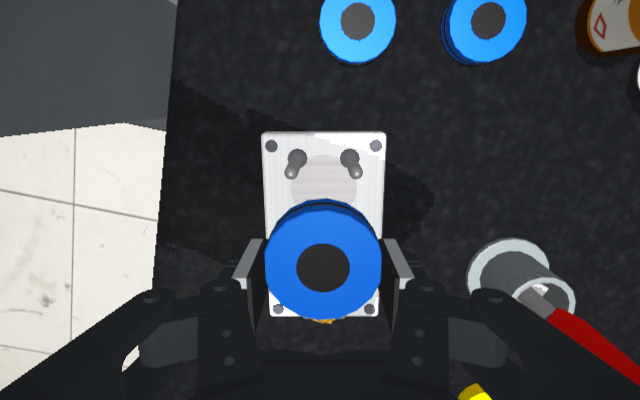

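```bash
python3 -m crank '{"offset":[[0.1,0.001,-0.009],[0.2,0.001,-0.009],[0.3,0.001,-0.009],[0.4,0.001,-0.009],[0.5,0.001,-0.009],[0.58,0.001,-0.009],[0.64,0.001,-0.009],[0.663,0.001,-0.009],[0.663,0.001,-0.009],[0.663,0.001,-0.009]],"twist":[[0,0,0],[0,0,0],[0,0,0],[0,0,0],[0,0,0],[0,0,0],[0,0,0],[0,0,0],[0,0,0],[0,0,0]],"gripper":[10,10,10,10,10,10,10,10,10,10]}'
python3 -c "from h import *;now()"
```

```text
clock: 9.0
position: [461.7, -68.1, 21.2]
tcp_rot: [1.053, 1.301, -1.052]
force: [0.4, -0.6, -0.3]
finger_gap: 47.2
t 9.0 p [461.7 -68.1  21.2] yaw_y 0.2107 down [ 0.001 -0.    -1.   ] F [ 0.4 -0.6 -0.3] gap 47.2 j [-0.25  0.55  2.   -0.    0.59 -0.46]
```

```bash
python3 -m crank '{"offset":[[0.007,0,0],[0.007,0,0],[0.007,0,0],[0.007,0,0],[0.007,0,0],[0.007,0,0]],"twist":[[0,0,0],[0,0,0],[0,0,0],[0,0,0],[0,0,0],[0,0,0]],"gripper":[10,10,65,75,75,75]}'
python3 -m crank '{"offset":[[-0.1,0,0],[-0.3,0,0],[-0.6,0,0],[-0.8,0,0],[-0.8,0,0]],"twist":[[0,0,0],[0,0,0],[0,0,0],[0,0,0],[0,0,0]],"gripper":[75,75,75,75,75]}'
cat >> h.py <<'E'
def disc(c,lo,hi,rad=45,im=None):
    c=np.array(c);im,d,K,T=cam('wrist');P=cloud(d,K,T);m=cv2.inRange(cv2.cvtColor(im,cv2.COLOR_BGR2HSV),lo,hi)
    Q=P[m>0];Q=Q[np.linalg.norm(Q[:,:2]-c,axis=1)<rad];t=np.nanpercentile(Q[:,2],75);Q=Q[abs(Q[:,2]-t)<3]
    q=cv2.minEnclosingCircle(Q[:,:2].astype(np.float32));print('disc',np.round(q[0],1),'R',round(q[1],1),'z',t.round(1),np.nanpercentile(Q[:,2],[5,95]).round(1),len(Q));return im
BLUE=((95,120,60),(125,255,255));WHITE=((0,0,110),(180,70,255));YEL=((20,100,80),(35,255,255))
E
python3 -c "
from h import *
now();disc([461,-68],*BLUE);chain([[524.7,-271.6,140],[524.7,-271.6,2]],0.213)"
```

```text
clock: 9.75
position: [461.4, -68.0, 19.8]
tcp_rot: [1.053, 1.302, -1.053]
force: [0.5, -0.2, -0.1]
finger_gap: 64.1
clock: 10.38
position: [462.6, -68.3, 142.6]
tcp_rot: [1.054, 1.297, -1.05]
force: [-0.1, -0.3, 0.5]
finger_gap: 64.3
t 10.38 p [462.6 -68.3 142.6] yaw_y 0.2107 down [ 0.005 -0.001 -1.   ] F [-0.1 -0.3  0.5] gap 64.3 j [-0.25  0.32  1.95 -0.    0.87 -0.46]
disc [461.7 -67.6] R 24.9 z 34.6 [33.1 35.3] 2604
offset [0.0093 0.1262 1.4144] twist [-0.0007  0.0004 -0.0007]
offset [0.92 0.   0.  ] twist [0. 0. 0.]
```

```bash
python3 -m crank '{"offset":[[0,0.063,0.7],[0,0.063,0.7],[0,0.063,0.7]],"twist":[[0,0,0],[0,0,0],[0,0,0]],"gripper":[75,100,100]}'
python3 -m crank '{"offset":[[0,0.063,0.714],[0,0.063,0.714],[0,0.063,0.714],[0,0.063,0.714],[0,0.063,0.714]],"twist":[[0,0,0],[0,0,0],[0,0,0],[0,0,0],[0,0,0]],"gripper":[100,100,100,100,100]}'
python3 -c "
from h import *
now();disc([524.7,-271.6],*WHITE);chain([[524.7,-271.6,140],[524.7,-271.6,2]],0.213)"
```

```text
clock: 10.8
position: [492.6, -170.7, 138.9]
tcp_rot: [1.054, 1.301, -1.055]
force: [-0.3, 0.7, -0.4]
finger_gap: 85.6
clock: 11.42
position: [523.9, -270.1, 139.6]
tcp_rot: [1.052, 1.303, -1.052]
force: [-0.8, -0.1, 0.1]
finger_gap: 85.6
t 11.43 p [ 523.9 -270.1  139.6] yaw_y 0.2119 down [-0.001  0.001 -1.   ] F [-0.8 -0.1  0.1] gap 85.6 j [-0.55  0.53  1.63  0.    0.99 -0.77]
disc [ 525.1 -271.4] R 25.0 z 10.8 [ 9.1 11.5] 2804
offset [-0.0016  0.0022  0.0096] twist [-0.0003 -0.0001  0.0001]
offset [0.92 0.   0.  ] twist [0. 0. 0.]
```

```bash
python3 -m crank '{"offset":[[0.35,0.003,0.009],[0.6,0.003,0.009],[0.8,0.003,0.009],[0.88,0.003,0.009],[0.914,0.003,0.009],[0.914,0.003,0.009],[0.914,0.003,0.009],[0.914,0.003,0.009]],"twist":[[0,0,0],[0,0,0],[0,0,0],[0,0,0],[0,0,0],[0,0,0],[0,0,0],[0,0,0]],"gripper":[100,100,100,100,100,100,100,100]}'
python3 -m crank '{"offset":[[0,0,0],[0,0,0],[0,0,0],[0,0,0],[0,0,0],[0,0,0],[0,0,0],[0,0,0]],"twist":[[0,0,0],[0,0,0],[0,0,0],[0,0,0],[0,0,0],[0,0,0],[0,0,0],[0,0,0]],"gripper":[70,40,10,10,10,10,10,10]}'
python3 -m crank '{"offset":[[-0.2,0,0],[-0.5,0,0],[-0.85,0,0],[-0.85,0,0],[-0.85,0,0]],"twist":[[0,0,0],[0,0,0],[0,0,0],[0,0,0],[0,0,0]],"gripper":[10,10,10,10,10]}'
python3 -c "
from h import *
held((0,0,110),(180,70,255),'held2.png');chain([[461.3,-68.7,130],[461.3,-68.7,40]],0.213)"
```

```text
clock: 12.48
position: [525.3, -272.9, 3.4]
tcp_rot: [1.053, 1.3, -1.052]
force: [0.5, -0.3, 0.0]
finger_gap: 85.3
clock: 13.48
position: [525.2, -272.9, 3.3]
tcp_rot: [1.052, 1.301, -1.052]
force: [-1.6, -0.2, 6.7]
finger_gap: 46.4
clock: 14.1
position: [524.6, -272.5, 129.7]
tcp_rot: [1.053, 1.302, -1.053]
force: [-0.6, -0.1, -0.6]
finger_gap: 46.5
t 14.1 p [ 524.6 -272.5  129.7] yaw_y 0.2107 down [-0.001  0.    -1.   ] F [-0.6 -0.1 -0.6] gap 46.5 j [-0.56  0.54  1.63 -0.    0.97 -0.77]
held tool yz [ 0.4 -6. ] R 29.7 top x -7.0 9489 [-29.  -26.3] [29.9 23.6]
offset [-0.0044 -0.1273 -1.4156] twist [-0.0007 -0.0004  0.0004]
offset [0.6 0.  0. ] twist [0. 0. 0.]
```

```bash
python3 -m crank '{"offset":[[0,-0.063,-0.7],[0,-0.063,-0.7],[0,-0.063,-0.7]],"twist":[[0,0,0],[0,0,0],[0,0,0]],"gripper":[10,10,10]}'
python3 -m crank '{"offset":[[0,-0.063,-0.705],[0,-0.063,-0.705],[0,-0.063,-0.705],[0,-0.063,-0.705],[0,-0.063,-0.705]],"twist":[[0,0,0],[0,0,0],[0,0,0],[0,0,0],[0,0,0]],"gripper":[10,10,10,10,10]}'
python3 -c "
from h import *
now();chain([[461.6,-70,130],[461.6,-70,38]],0.213)"
```

```text
clock: 14.52
position: [492.4, -169.6, 128.9]
tcp_rot: [1.051, 1.306, -1.052]
force: [-0.1, -1.0, -0.2]
finger_gap: 45.7
clock: 15.15
position: [462.8, -71.6, 129.9]
tcp_rot: [1.053, 1.301, -1.054]
force: [0.1, 0.3, 0.1]
finger_gap: 46.5
t 15.15 p [462.8 -71.6 129.9] yaw_y 0.2095 down [-0. -0. -1.] F [0.1 0.3 0.1] gap 46.5 j [-0.25  0.35  1.95 -0.    0.84 -0.46]
offset [-0.0006 -0.0056 -0.0121] twist [-0.0011  0.      0.0001]
offset [0.6133 0.     0.    ] twist [0. 0. 0.]
```

```bash
python3 -m crank '{"offset":[[0.1,-0.006,-0.012],[0.2,-0.006,-0.012],[0.3,-0.006,-0.012],[0.4,-0.006,-0.012],[0.5,-0.006,-0.012],[0.57,-0.006,-0.012],[0.6,-0.006,-0.012],[0.613,-0.006,-0.012],[0.613,-0.006,-0.012],[0.613,-0.006,-0.012]],"twist":[[0.001,0,0],[0.001,0,0],[0.001,0,0],[0.001,0,0],[0.001,0,0],[0.001,0,0],[0.001,0,0],[0.001,0,0],[0.001,0,0],[0.001,0,0]],"gripper":[10,10,10,10,10,10,10,10,10,10]}'
python3 -m crank '{"offset":[[0.004,0,0],[0.004,0,0],[0.004,0,0],[0.004,0,0],[0.004,0,0],[0.004,0,0]],"twist":[[0,0,0],[0,0,0],[0,0,0],[0,0,0],[0,0,0],[0,0,0]],"gripper":[10,10,65,75,75,75]}'
python3 -m crank '{"offset":[[-0.1,0,0],[-0.3,0,0],[-0.6,0,0],[-0.7,0,0],[-0.7,0,0]],"twist":[[0,0,0],[0,0,0],[0,0,0],[0,0,0],[0,0,0]],"gripper":[75,75,75,75,75]}'
python3 -c "
from h import *
now();im=disc([461,-68],(0,0,110),(180,60,255),28);cv2.imwrite('pics/w3.png',im);chain([[453.3,-386.6,140],[453.3,-386.6,2]],0.213)"
```

```text
clock: 16.4
position: [461.4, -69.0, 38.6]
tcp_rot: [1.055, 1.3, -1.055]
force: [0.8, 0.3, -0.2]
finger_gap: 46.4
clock: 17.15
position: [461.2, -69.0, 37.6]
tcp_rot: [1.055, 1.3, -1.055]
force: [1.0, -0.0, 0.1]
finger_gap: 63.9
clock: 17.77
position: [461.5, -69.1, 143.6]
tcp_rot: [1.055, 1.298, -1.054]
force: [-0.1, 0.4, -1.2]
finger_gap: 64.5
t 17.77 p [461.5 -69.1 143.6] yaw_y 0.2076 down [ 0.002 -0.001 -1.   ] F [-0.1  0.4 -1.2] gap 64.5 j [-0.25  0.32  1.95  0.    0.87 -0.46]
disc [461.2 -67.6] R 25.0 z 44.7 [43.2 45.4] 3492
offset [ 0.017  -0.4864  2.0618] twist [-0.0017  0.     -0.0001]
offset [0.92 0.   0.  ] twist [0. 0. 0.]
```

View pics/w3.png

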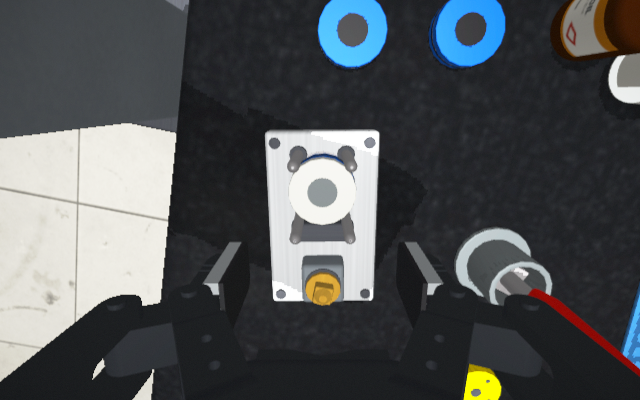

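The first spacer lies flat on the body between the four pins at (322,190).

```bash
python3 -m crank '{"offset":[[0,-0.162,0.687],[0,-0.162,0.687],[0,-0.162,0.687]],"twist":[[-0.0017,0,0],[-0.0017,0,0],[-0.0017,0,0]],"gripper":[75,100,100]}'
python3 -m crank '{"offset":[[0,-0.162,0.687],[0,-0.162,0.687],[0,-0.162,0.687]],"twist":[[0,0,0],[0,0,0],[0,0,0]],"gripper":[100,100,100]}'
python3 -m crank '{"offset":[[0,-0.162,0.687],[0,-0.162,0.687],[0,-0.162,0.687],[0,-0.162,0.687],[0,-0.162,0.687]],"twist":[[0,0,0],[0,0,0],[0,0,0],[0,0,0],[0,0,0]],"gripper":[100,100,100,100,100]}'
python3 -c "
from h import *
now();disc([453.3,-386.6],*WHITE);chain([[453.3,-386.6,140],[453.3,-386.6,2.5]],0.213)"
```

```text
clock: 18.2
position: [457.9, -176.7, 141.2]
tcp_rot: [1.053, 1.303, -1.054]
force: [-0.7, 1.0, -0.1]
finger_gap: 85.3
clock: 18.58
position: [456.1, -281.9, 141.3]
tcp_rot: [1.053, 1.303, -1.053]
force: [-0.3, 0.3, -0.4]
finger_gap: 85.5
clock: 19.2
position: [454.9, -384.9, 142.4]
tcp_rot: [1.05, 1.304, -1.05]
force: [0.3, 0.2, 1.5]
finger_gap: 85.4
t 19.2 p [ 454.9 -384.9  142.4] yaw_y 0.2144 down [-0.001  0.001 -1.   ] F [0.3 0.2 1.5] gap 85.4 j [-0.78  0.53  1.61  0.    1.   -0.99]
disc [ 453.2 -386.4] R 24.9 z 10.8 [ 9.1 11.5] 2753
offset [ 0.0169 -0.0125  0.0068] twist [ 0.0004 -0.0002  0.0001]
offset [0.9167 0.     0.    ] twist [0. 0. 0.]
```

```bash
python3 -m crank '{"offset":[[0.35,-0.012,0.004],[0.6,-0.012,0.004],[0.8,-0.012,0.004],[0.88,-0.012,0.004],[0.93,-0.012,0.004],[0.93,-0.012,0.004],[0.93,-0.012,0.004],[0.93,-0.012,0.004]],"twist":[[0,0,0],[0,0,0],[0,0,0],[0,0,0],[0,0,0],[0,0,0],[0,0,0],[0,0,0]],"gripper":[100,100,100,100,100,100,100,100]}'
python3 -m crank '{"offset":[[0,0,0],[0,0,0],[0,0,0],[0,0,0],[0,0,0],[0,0,0],[0,0,0],[0,0,0]],"twist":[[0,0,0],[0,0,0],[0,0,0],[0,0,0],[0,0,0],[0,0,0],[0,0,0],[0,0,0]],"gripper":[70,40,10,10,10,10,10,10]}'
python3 -m crank '{"offset":[[-0.2,0,0],[-0.5,0,0],[-0.85,0,0],[-0.85,0,0],[-0.85,0,0]],"twist":[[0,0,0],[0,0,0],[0,0,0],[0,0,0],[0,0,0]],"gripper":[10,10,10,10,10]}'
python3 -c "
from h import *
held((0,0,150),(180,40,255),'held3.png');chain([[461.5,-69,130],[461.5,-69,48]],0.213)"
```

```text
clock: 20.25
position: [453.3, -387.8, 3.9]
tcp_rot: [1.051, 1.301, -1.051]
force: [0.7, -0.5, 0.2]
finger_gap: 85.6
clock: 21.25
position: [453.3, -387.8, 3.8]
tcp_rot: [1.051, 1.302, -1.051]
force: [-1.5, 1.2, 5.9]
finger_gap: 46.3
clock: 21.88
position: [452.7, -387.3, 130.1]
tcp_rot: [1.051, 1.303, -1.051]
force: [0.2, 0.3, -0.8]
finger_gap: 45.7
t 21.88 p [ 452.7 -387.3  130.1] yaw_y 0.2129 down [-0.  0. -1.] F [ 0.2  0.3 -0.8] gap 45.7 j [-0.79  0.55  1.62 -0.    0.98 -1.  ]
held tool yz [ 0.4 -1. ] R 25.1 top x -6.3 7475 [-22.8 -26. ] [23.6 24.1]
offset [-6.0000e-04  5.0650e-01 -2.0598e+00] twist [-0.     -0.0005  0.0003]
offset [0.5467 0.     0.    ] twist [0. 0. 0.]
```

```bash
python3 -m crank '{"offset":[[0,0.169,-0.686],[0,0.169,-0.686],[0,0.169,-0.686]],"twist":[[0,0,0],[0,0,0],[0,0,0]],"gripper":[10,10,10]}'
python3 -m crank '{"offset":[[0,0.169,-0.686],[0,0.169,-0.686],[0,0.169,-0.686]],"twist":[[0,0,0],[0,0,0],[0,0,0]],"gripper":[10,10,10]}'
python3 -m crank '{"offset":[[0,0.169,-0.683],[0,0.169,-0.683],[0,0.169,-0.683],[0,0.169,-0.683],[0,0.169,-0.683]],"twist":[[0,0,0],[0,0,0],[0,0,0],[0,0,0],[0,0,0]],"gripper":[10,10,10,10,10]}'
python3 -c "
from h import *
now();chain([[461.5,-69.7,130],[461.5,-69.7,48.5]],0.213)"
```

```text
clock: 22.3
position: [455.5, -278.9, 129.4]
tcp_rot: [1.05, 1.307, -1.049]
force: [-0.2, -0.3, 0.4]
finger_gap: 46.0
clock: 22.68
position: [458.8, -174.0, 129.8]
tcp_rot: [1.049, 1.305, -1.05]
force: [-0.3, 0.3, -0.0]
finger_gap: 46.0
clock: 23.3
position: [462.4, -71.4, 130.4]
tcp_rot: [1.052, 1.302, -1.052]
force: [-0.1, 0.8, 0.4]
finger_gap: 46.3
t 23.3 p [462.4 -71.4 130.4] yaw_y 0.2114 down [-0. -0. -1.] F [-0.1  0.8  0.4] gap 46.3 j [-0.25  0.35  1.95 -0.    0.84 -0.46]
offset [ 0.0029 -0.0033 -0.0125] twist [-0.0005  0.      0.0001]
offset [0.5433 0.     0.    ] twist [0. 0. 0.]
```

```bash
python3 -m crank '{"offset":[[0.1,-0.004,-0.011],[0.2,-0.004,-0.011],[0.3,-0.004,-0.011],[0.4,-0.004,-0.011],[0.5,-0.004,-0.011],[0.54,-0.004,-0.011],[0.546,-0.004,-0.011],[0.546,-0.004,-0.011],[0.546,-0.004,-0.011]],"twist":[[0,0,0],[0,0,0],[0,0,0],[0,0,0],[0,0,0],[0,0,0],[0,0,0],[0,0,0],[0,0,0]],"gripper":[10,10,10,10,10,10,10,10,10]}'
python3 -m crank '{"offset":[[0.004,0,0],[0.004,0,0],[0.004,0,0],[0.004,0,0],[0.004,0,0],[0.004,0,0]],"twist":[[0,0,0],[0,0,0],[0,0,0],[0,0,0],[0,0,0],[0,0,0]],"gripper":[10,10,65,75,75,75]}'
python3 -m crank '{"offset":[[-0.1,0,0],[-0.3,0,0],[-0.6,0,0],[-0.65,0,0],[-0.65,0,0]],"twist":[[0,0,0],[0,0,0],[0,0,0],[0,0,0],[0,0,0]],"gripper":[75,75,75,75,75]}'
python3 -c "
from h import *
now();disc([461,-68],(0,0,110),(180,60,255),28);chain([[652,-243.8,140],[652,-243.8,3]],0.213)"
```

```text
clock: 24.42
position: [461.6, -68.7, 49.1]
tcp_rot: [1.051, 1.302, -1.051]
force: [-0.3, -0.0, -1.1]
finger_gap: 46.1
clock: 25.18
position: [461.3, -68.7, 48.1]
tcp_rot: [1.051, 1.302, -1.051]
force: [1.0, -0.1, 0.1]
finger_gap: 63.9
clock: 25.8
position: [461.4, -68.7, 146.2]
tcp_rot: [1.051, 1.301, -1.05]
force: [-0.4, -0.4, -0.0]
finger_gap: 64.2
t 25.8 p [461.4 -68.7 146.2] yaw_y 0.2129 down [ 0.001 -0.    -1.   ] F [-0.4 -0.4 -0. ] gap 64.2 j [-0.25  0.32  1.94 -0.    0.88 -0.46]
disc [461.9 -66.8] R 26.0 z 54.7 [53.2 55.4] 3710
offset [0.0353 0.9981 1.4109] twist [-0.     -0.0001  0.0001]
offset [0.9133 0.     0.    ] twist [0. 0. 0.]
```

```bash
python3 -m crank '{"offset":[[0,0.3,0.9],[0,0.3,0.9],[0,0.3,0.9],[0,0.3,0.9]],"twist":[[0,0,0],[0,0,0],[0,0,0],[0,0,0]],"gripper":[75,100,100,100]}'
python3 -m crank '{"offset":[[0,0.698,0.511],[0,0.698,0.511],[0,0.698,0.511],[0,0.698,0.511],[0,0.698,0.511],[0,0.698,0.511]],"twist":[[0,0,0],[0,0,0],[0,0,0],[0,0,0],[0,0,0],[0,0,0]],"gripper":[100,100,100,100,100,100]}'
python3 -c "
from h import *
now();disc([652,-243.8],*YEL);chain([[652,-243.8,140],[652,-243.8,2.5]],0.213)"
```

```text
clock: 26.35
position: [533.2, -191.1, 144.2]
tcp_rot: [1.052, 1.305, -1.053]
force: [0.3, 1.7, -0.1]
finger_gap: 85.7
clock: 27.1
position: [651.7, -243.3, 146.1]
tcp_rot: [1.051, 1.303, -1.051]
force: [-0.3, -0.1, -0.8]
finger_gap: 85.5
t 27.1 p [ 651.7 -243.3  146.1] yaw_y 0.2132 down [-0.  0. -1.] F [-0.3 -0.1 -0.8] gap 85.5 j [-0.42  0.7   1.3   0.    1.14 -0.64]
disc [ 651.9 -244. ] R 25.0 z 12.6 [11.1 13.3] 2603
offset [0.0408 0.0006 0.002 ] twist [ 0.  0. -0.]
offset [0.9167 0.     0.    ] twist [0. 0. 0.]
```

```bash
python3 -m crank '{"offset":[[0.35,0,0],[0.6,0,0],[0.8,0,0],[0.88,0,0],[0.95,0,0],[0.95,0,0],[0.95,0,0],[0.95,0,0]],"twist":[[0,0,0],[0,0,0],[0,0,0],[0,0,0],[0,0,0],[0,0,0],[0,0,0],[0,0,0]],"gripper":[100,100,100,100,100,100,100,100]}'
python3 -m crank '{"offset":[[0,0,0],[0,0,0],[0,0,0],[0,0,0],[0,0,0],[0,0,0],[0,0,0],[0,0,0]],"twist":[[0,0,0],[0,0,0],[0,0,0],[0,0,0],[0,0,0],[0,0,0],[0,0,0],[0,0,0]],"gripper":[70,40,10,10,10,10,10,10]}'
python3 -m crank '{"offset":[[-0.2,0,0],[-0.5,0,0],[-0.9,0,0],[-0.9,0,0],[-0.9,0,0]],"twist":[[0,0,0],[0,0,0],[0,0,0],[0,0,0],[0,0,0]],"gripper":[10,10,10,10,10]}'
python3 -c "
from h import *
held(*YEL,'held4.png');chain([[461.5,-69,140],[461.5,-69,58]],0.213)"
```

```text
clock: 28.15
position: [652.7, -244.1, 4.0]
tcp_rot: [1.051, 1.301, -1.05]
force: [-0.1, -0.5, 0.4]
finger_gap: 85.6
clock: 29.15
position: [652.8, -244.1, 3.8]
tcp_rot: [1.051, 1.301, -1.05]
force: [-0.8, 0.6, 5.1]
finger_gap: 46.5
clock: 29.78
position: [651.9, -243.7, 137.4]
tcp_rot: [1.051, 1.303, -1.051]
force: [0.0, 0.7, -0.8]
finger_gap: 46.9
t 29.77 p [ 651.9 -243.7  137.4] yaw_y 0.2129 down [-0.001  0.    -1.   ] F [ 0.   0.7 -0.8] gap 46.9 j [-0.42  0.71  1.31 -0.    1.12 -0.64]
held tool yz [ 0.3 -0. ] R 25.3 top x -8.3 9061 [-23.3 -25.3] [23.9 25.2]
offset [-0.0189 -0.9929 -1.4054] twist [-0.     -0.0005  0.0006]
offset [0.5467 0.     0.    ] twist [0. 0. 0.]
```

```bash
python3 -m crank '{"offset":[[0,-0.693,-0.505],[0,-0.693,-0.505],[0,-0.693,-0.505],[0,-0.693,-0.505]],"twist":[[0,0,0],[0,0,0],[0,0,0],[0,0,0]],"gripper":[10,10,10,10]}'
python3 -m crank '{"offset":[[0,-0.3,-0.9],[0,-0.3,-0.9],[0,-0.3,-0.9],[0,-0.3,-0.9],[0,-0.3,-0.9],[0,-0.3,-0.9]],"twist":[[0,0,0],[0,0,0],[0,0,0],[0,0,0],[0,0,0],[0,0,0]],"gripper":[10,10,10,10,10,10]}'
python3 -c "
from h import *
now();chain([[461.4,-68.8,140],[461.4,-68.8,58.5]],0.213)"
```

```text
clock: 30.32
position: [534.8, -191.9, 137.7]
tcp_rot: [1.051, 1.303, -1.051]
force: [0.5, -0.6, -0.1]
finger_gap: 46.6
clock: 31.08
position: [463.0, -70.4, 138.0]
tcp_rot: [1.052, 1.302, -1.052]
force: [-0.5, 0.3, -0.4]
finger_gap: 46.7
t 31.07 p [463.  -70.4 138. ] yaw_y 0.2118 down [ 0. -0. -1.] F [-0.5  0.3 -0.4] gap 46.7 j [-0.25  0.33  1.95 -0.    0.86 -0.46]
offset [-0.0131 -0.0083 -0.0124] twist [-0.0004  0.0001 -0.0001]
offset [0.5433 0.     0.    ] twist [0. 0. 0.]
```

```bash
python3 -m crank '{"offset":[[0.1,-0.008,-0.011],[0.2,-0.008,-0.011],[0.3,-0.008,-0.011],[0.4,-0.008,-0.011],[0.5,-0.008,-0.011],[0.525,-0.008,-0.011],[0.53,-0.008,-0.011],[0.53,-0.008,-0.011],[0.53,-0.008,-0.011]],"twist":[[0,0,0],[0,0,0],[0,0,0],[0,0,0],[0,0,0],[0,0,0],[0,0,0],[0,0,0],[0,0,0]],"gripper":[10,10,10,10,10,10,10,10,10]}'
python3 -m crank '{"offset":[[0.004,0,0],[0.004,0,0],[0.004,0,0],[0.004,0,0],[0.004,0,0],[0.004,0,0]],"twist":[[0,0,0],[0,0,0],[0,0,0],[0,0,0],[0,0,0],[0,0,0]],"gripper":[10,10,65,75,75,75]}'
python3 -m crank '{"offset":[[-0.1,0,0],[-0.3,0,0],[-0.6,0,0],[-0.9,0,0],[-0.9,0,0]],"twist":[[0,0,0],[0,0,0],[0,0,0],[0,0,0],[0,0,0]],"gripper":[75,75,75,75,75]}'
python3 - <<'E'
from h import *
now();im=disc([461,-68],*YEL,28);cv2.imwrite('pics/w4.png',im)
s=np.load('top.npz');im,d,K,T=cam('top');cv2.imwrite('pics/top2.png',im)
# head orientation + handle orientation from wrist cloud w1
E
```

```text
clock: 32.2
position: [460.9, -68.1, 59.0]
tcp_rot: [1.051, 1.302, -1.051]
force: [0.2, -0.8, -1.2]
finger_gap: 46.7
clock: 32.95
position: [460.7, -68.0, 58.1]
tcp_rot: [1.051, 1.302, -1.051]
force: [0.8, 0.5, 0.4]
finger_gap: 64.2
clock: 33.58
position: [462.2, -68.4, 196.9]
tcp_rot: [1.052, 1.296, -1.047]
force: [0.7, 0.1, -1.0]
finger_gap: 63.8
t 33.58 p [462.2 -68.4 196.9] yaw_y 0.213 down [ 0.007 -0.002 -1.   ] F [ 0.7  0.1 -1. ] gap 63.8 j [-0.25  0.24  1.9   0.    1.   -0.46]
disc [460.8 -68.2] R 25.0 z 66.7 [65.1 67.4] 2659
```

View pics/w4.png

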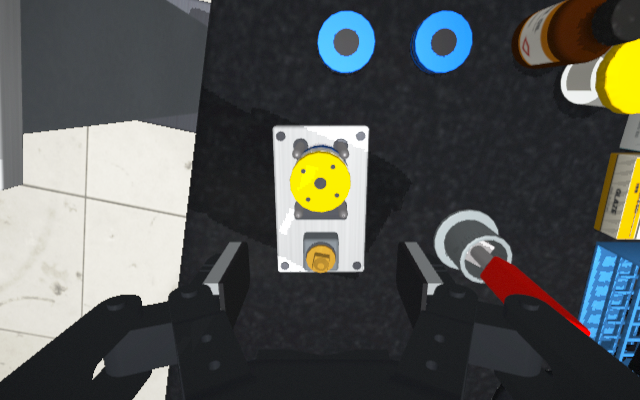

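```bash
python3 -c "
from h import *
go([490,-140,230],1.53)"
```

```text
offset [-0.2426  0.0905  0.5107] twist [-4.192e-01  3.000e-04 -2.000e-04]
```

```bash
python3 -m crank '{"offset":[[-0.24,0.09,0.51],[-0.24,0.09,0.51],[-0.24,0.09,0.51],[-0.24,0.09,0.51],[-0.24,0.09,0.51],[-0.24,0.09,0.51],[-0.24,0.09,0.51],[-0.24,0.09,0.51],[-0.24,0.09,0.51],[-0.24,0.09,0.51]],"twist":[[-0.419,0,0],[-0.419,0,0],[-0.419,0,0],[-0.419,0,0],[-0.419,0,0],[-0.419,0,0],[-0.419,0,0],[-0.419,0,0],[-0.419,0,0],[-0.419,0,0]],"gripper":[75,75,75,75,75,75,75,75,75,75]}'
python3 - <<'E'
from h import *
now()
im,d,K,T=cam('wrist');np.savez('w5.npz',im=im,d=d,K=K,T=T);P=cloud(d,K,T)
z=P[...,2];hsv=cv2.cvtColor(im,cv2.COLOR_BGR2HSV)
near=lambda c,rad:np.linalg.norm(P[...,:2]-np.array(c),axis=-1)<rad
def rect(m,n):
    q=P[m];q=q[~np.isnan(q[:,0])];rc=cv2.minAreaRect(q[:,:2].astype(np.float32));print(n,len(q),np.round(rc[0],1),np.round(rc[1],1),round(rc[2],1),'z',np.median(q[:,2]).round(1),q[:,:2].mean(0).round(1))
h=near([617,-109],45)
print('key max z',np.nanmax(z[h]),np.nanpercentile(z[h],[90,95]))
for lo in (80,100,120,140): 
    m=h&(z>lo)&(z<lo+15)
    if m.any(): rect(m,'handle slab%d'%lo)
m=h&(z>154); rect(m,'handle top') if m.any() else 0
m=h&(abs(z-50)<2.5);rect(m,'rim'); q=P[m][:,:2].astype(np.float32);print(cv2.minEnclosingCircle(q))
hh=near([477,-144.5],18)
for a,b in ((52,60),(50,54),(54,56),(56,62),(44,48)):
    m=hh&(z>a)&(z<b)
    if m.any(): rect(m,'head%d-%d'%(a,b))
ys,xs=np.where(hh&(z>40));print(xs.min(),xs.max(),ys.min(),ys.max())
A=cv2.resize(im[ys.min()-5:ys.max()+5,xs.min()-10:xs.max()+10],None,fx=8,fy=8,interpolation=cv2.INTER_CUBIC)[:400]
B=cv2.resize(im[0:200,200:440],None,fx=2,fy=2)[:400]
H=max(A.shape[0],B.shape[0]);A=cv2.copyMakeBorder(A,0,H-A.shape[0],0,0,0);B=cv2.copyMakeBorder(B,0,H-B.shape[0],0,0,0)
cv2.imwrite('pics/w5.png',np.hstack([A,B])[:600,:800]);print(A.shape)
E
```

```text
clock: 34.92
position: [490.0, -139.9, 228.8]
tcp_rot: [0.035, 1.571, -0.034]
force: [-0.1, 0.2, 0.5]
finger_gap: 63.8
t 34.92 p [ 490.  -139.9  228.8] yaw_y 1.5268 down [-0.  0. -1.] F [-0.1  0.2  0.5] gap 63.8 j [-0.37  0.28  1.76  0.    1.1  -1.9 ]
key max z 141.77610614369937 [115.91760567 127.38874051]
handle slab80 284 [ 619.6 -114.5] [14.8 30. ] 21.7 z 87.7 [ 618.  -112.6]
handle slab100 344 [ 619.9 -115.1] [15.6 30.7] 24.7 z 107.8 [ 618.  -112.7]
handle slab120 374 [ 618.7 -113.8] [14.1 28.6] 19.4 z 127.4 [ 617.  -111.6]
handle slab140 11 [ 613.9 -116.3] [6.4 1.5] 87.8 z 140.5 [ 613.9 -116.5]
rim 489 [ 623.2 -111.3] [42.1 48.1] 8.8 z 49.9 [ 619.5 -111.9]
((625.9349365234375, -110.9669418334961), 24.510597229003906)
head52-60 221 [ 477.8 -144.2] [13.8 13.9] 2.1 z 56.2 [ 477.3 -144.1]
head50-54 17 [ 477.4 -144.3] [13.  12.2] 1.6 z 53.3 [ 473.5 -145.1]
head54-56 91 [ 477.8 -144.2] [13.6 13.9] 2.1 z 55.2 [ 477.6 -143.9]
head56-62 121 [ 477.6 -144.2] [12.4 13.1] 7.2 z 57.7 [ 477.5 -144.2]
head44-48 406 [ 478.1 -144.1] [26.6 27. ] 79.8 z 46.0 [ 477.  -143.9]
196 397 144 399
(400, 1768, 3)
```

View pics/w5.png

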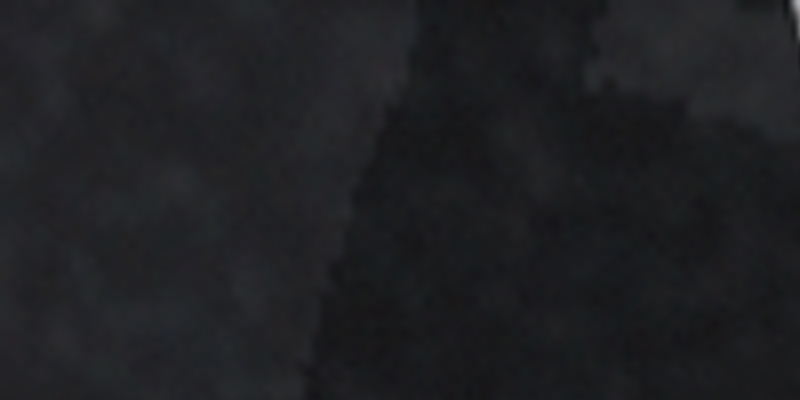

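The crop missed its target, so it shows only bench. The point cloud gives a clean head square: 13.8 mm wide, yaw 0.037 rad, centre (477.7, -144.2). Next I look at the key from higher up.

```bash
python3 -m crank '{"offset":[[-0.6,0.2,0.5],[-0.6,0.2,0.5],[-0.6,0.2,0.5],[-0.6,0.2,0.5],[-0.6,0.2,0.5],[-0.6,0.2,0.5]],"twist":[[0,0,0],[0,0,0],[0,0,0],[0,0,0],[0,0,0],[0,0,0]],"gripper":[100,100,100,100,100,100]}'
python3 - <<'E'
from h import *
now()
im,d,K,T=cam('wrist');np.savez('w6.npz',im=im,d=d,K=K,T=T);P=cloud(d,K,T);z=P[...,2]
h=np.linalg.norm(P[...,:2]-np.array([625.6,-110.6]),axis=-1)<40
print('max',np.nanpercentile(z[h],[99,99.9]))
def rect(m,n):
    q=P[m];rc=cv2.minAreaRect(q[:,:2].astype(np.float32));print(n,len(q),np.round(rc[0],1),np.round(rc[1],1),round(rc[2],1),'z',np.median(q[:,2]).round(1),q[:,:2].mean(0).round(1))
for a,b in ((153,165),(156,162),(130,150),(110,130),(90,110),(70,90),(48,52)):
    m=h&(z>a)&(z<b)
    if m.sum()>5: rect(m,(a,b))
m=h&(abs(z-50)<2.5);print(cv2.minEnclosingCircle(P[m][:,:2].astype(np.float32)))
ys,xs=np.where(h&(z>40));a,b=max(ys.min()-10,0),max(xs.min()-10,0);cv2.imwrite('pics/w6.png',cv2.resize(im[a:ys.max()+10,b:xs.max()+10],None,fx=4,fy=4,interpolation=cv2.INTER_CUBIC)[:600,:800])
print(a,b,ys.max(),xs.max())
E
```

```text
clock: 35.72
position: [565.6, -113.4, 318.4]
tcp_rot: [0.033, 1.572, -0.033]
force: [0.4, 0.3, 0.6]
finger_gap: 85.3
t 35.73 p [ 565.6 -113.4  318.4] yaw_y 1.5285 down [-0.001  0.    -1.   ] F [0.4 0.3 0.6] gap 85.3 j [-0.28  0.33  1.47 -0.    1.35 -1.81]
max [159.64928699 160.13580026]
(153, 165) 597 [ 627.3 -111.8] [23.9 23.9] 72.8 z 158.2 [ 626.1 -111.9]
(156, 162) 546 [ 627.3 -111.7] [23.5 23.9] 73.6 z 158.3 [ 626.7 -111.8]
(130, 150) 184 [ 619.5 -114.3] [13.9 29.8] 22.1 z 140.4 [ 617.2 -111.5]
(110, 130) 155 [ 619.9 -114.9] [14.6 30.4] 23.5 z 120.8 [ 617.6 -111.5]
(90, 110) 132 [ 619.1 -114. ] [13.2 28.9] 20.4 z 100.7 [ 617.3 -111. ]
(70, 90) 110 [ 619.9 -114.7] [14.4 30. ] 23.0 z 80.8 [ 617.7 -111.5]
(48, 52) 315 [ 622.8 -110.8] [47.6 41.4] 87.5 z 49.9 [ 619.3 -110.2]
((626.3092041015625, -110.5897216796875), 24.326553344726562)
176 298 253 346
```

View pics/w6.png

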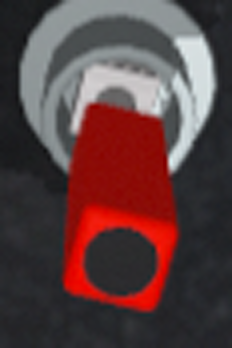

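The picture shows the key upright in its stand. The handle top is a 24 mm square centred at (627.3, -111.8), flats at yaw 1.278 rad, top z 158 as expected.

```bash
python3 -c "
from h import *
chain([[627.3,-111.8,230],[627.3,-111.8,100]],1.278)"
```

```text
offset [0.5905 0.0272 0.4098] twist [ 0.0798 -0.0003 -0.    ]
offset [0.8667 0.     0.    ] twist [0. 0. 0.]
```

```bash
python3 -m crank '{"offset":[[0.2,0.027,0.41],[0.59,0.027,0.41],[0.59,0.027,0.41],[0.59,0.027,0.41],[0.59,0.027,0.41],[0.59,0.027,0.41]],"twist":[[0.08,0,0],[0.08,0,0],[0.08,0,0],[0.08,0,0],[0.08,0,0],[0.08,0,0]],"gripper":[100,100,100,100,100,100]}'
python3 - <<'E'
from h import *
now()
im,d,K,T=cam('wrist');P=cloud(d,K,T);z=P[...,2]
m=(np.linalg.norm(P[...,:2]-np.array([627,-111]),axis=-1)<30)&(z>154)&(z<164);rc=cv2.minAreaRect(P[m][:,:2].astype(np.float32));print(rc)
chain([[*rc[0],100]],1.278)
E
```

```text
clock: 36.52
position: [628.1, -111.8, 232.4]
tcp_rot: [0.229, 1.556, -0.23]
force: [1.1, 0.6, -0.4]
finger_gap: 85.5
t 36.52 p [ 628.1 -111.8  232.4] yaw_y 1.2782 down [ 0.003 -0.001 -1.   ] F [ 1.1  0.6 -0.4] gap 85.5 j [-0.25  0.51  1.41  0.    1.22 -1.53]
((627.694091796875, -111.82962799072266), (23.92449188232422, 24.428844451904297), 74.19752502441406)
offset [ 0.88   -0.0013 -0.004 ] twist [ 0.      0.0006 -0.    ]
```

Twist x stays; set yaw and descend, then grip and lift a little.

```bash
python3 -m crank '{"offset":[[0.3,-0.001,-0.002],[0.5,-0.001,-0.002],[0.7,-0.001,-0.002],[0.8,-0.001,-0.002],[0.88,-0.001,-0.002],[0.88,-0.001,-0.002],[0.88,-0.001,-0.002],[0.88,-0.001,-0.002]],"twist":[[-0.002,0,0],[-0.002,0,0],[-0.002,0,0],[-0.002,0,0],[-0.002,0,0],[-0.002,0,0],[-0.002,0,0],[-0.002,0,0]],"gripper":[100,100,100,100,100,100,100,100]}'
python3 -m crank '{"offset":[[0,0,0],[0,0,0],[0,0,0],[0,0,0],[0,0,0],[0,0,0],[0,0,0],[0,0,0],[0,0,0]],"twist":[[0,0,0],[0,0,0],[0,0,0],[0,0,0],[0,0,0],[0,0,0],[0,0,0],[0,0,0],[0,0,0]],"gripper":[70,40,0,0,0,0,0,0,0]}'
python3 -c "
from h import *
now()"
```

```text
clock: 37.58
position: [627.9, -111.8, 99.4]
tcp_rot: [0.225, 1.558, -0.225]
force: [0.1, 0.5, -0.3]
finger_gap: 85.4
clock: 38.7
position: [627.6, -111.7, 98.6]
tcp_rot: [0.225, 1.559, -0.225]
force: [-1.4, 1.7, 4.7]
finger_gap: 23.5
t 38.7 p [ 627.6 -111.7   98.6] yaw_y 1.2842 down [ 0. -0. -1.] F [-1.4  1.7  4.7] gap 23.5 j [-0.25  0.66  1.51  0.    0.97 -1.53]
```

```bash
python3 -m crank '{"offset":[[-0.2,0,0],[-0.4,0,0],[-0.6,0,0],[-0.7,0,0],[-0.7,0,0],[-0.7,0,0]],"twist":[[0,0,0],[0,0,0],[0,0,0],[0,0,0],[0,0,0],[0,0,0]],"gripper":[0,0,0,0,0,0]}'
python3 - <<'E'
from h import *
now();s=r.state();M=R.from_rotvec(s['tcp_rot']).as_matrix()
im,d,K,T=cam('wrist');P=cloud(d,K,T);cv2.imwrite('pics/w7.png',im)
hsv=cv2.cvtColor(im,cv2.COLOR_BGR2HSV);m=cv2.inRange(hsv,(0,120,50),(10,255,255))>0
Q=(P[m]-s['position'])@M;Q=Q[np.linalg.norm(Q[:,1:],axis=1)<40]
print(len(Q));
for a in range(-80,100,15):
    q=Q[(Q[:,0]>a)&(Q[:,0]<a+15)]
    if len(q)>10: print(a,q[:,1:].min(0).round(1),q[:,1:].max(0).round(1),len(q))
chain([[477.7,-144.2,206],[477.7,-144.2,148]],1.608)
E
```

```text
clock: 39.45
position: [626.9, -111.6, 202.0]
tcp_rot: [0.225, 1.561, -0.225]
force: [-0.1, -1.2, -2.2]
finger_gap: 23.2
t 39.45 p [ 626.9 -111.6  202. ] yaw_y 1.2842 down [-0.002  0.    -1.   ] F [-0.1 -1.2 -2.2] gap 23.2 j [-0.25  0.54  1.44 -0.    1.17 -1.53]
7986
-65 [-12.7 -12.6] [11.4  4. ] 3194
-50 [-14.  -12.8] [12.9  4.8] 1668
-35 [-12.3 -12.5] [11.2 -9.2] 1150
-20 [-12.3 -12.7] [11.2 -9.4] 813
-5 [-12.6 -12.6] [11.3 -8.5] 612
10 [-12.6 -12.4] [11.5 -8.5] 467
25 [-12.3 -12.1] [11.5 -8.8] 60
40 [-6.3 -6.8] [ 5.7 -3. ] 21
offset [-0.0246 -0.4901 -0.8928] twist [-1.031e-01 -7.000e-04 -1.000e-04]
offset [0.3867 0.     0.    ] twist [0. 0. 0.]
```

View pics/w7.png

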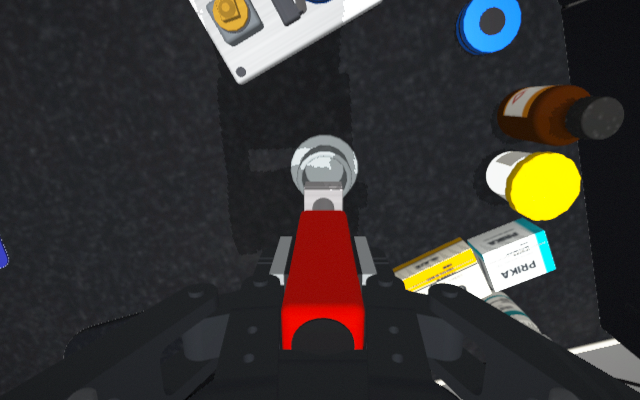

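The key is held upright, square to the jaws and within 0.6 mm of the tool axis; the stand is at (323,165) below it.

```bash
python3 -m crank '{"offset":[[-0.02,-0.49,-0.893],[-0.02,-0.49,-0.893],[-0.02,-0.49,-0.893],[-0.02,-0.49,-0.893],[-0.02,-0.49,-0.893],[-0.02,-0.49,-0.893],[-0.02,-0.49,-0.893]],"twist":[[-0.103,0,0],[-0.103,0,0],[-0.103,0,0],[-0.103,0,0],[-0.103,0,0],[-0.103,0,0],[-0.103,0,0]],"gripper":[0,0,0,0,0,0,0]}'
python3 - <<'E'
from h import *
now();s=r.state()
im,d,K,T=cam('wrist');P=cloud(d,K,T);z=P[...,2]
hh=np.linalg.norm(P[...,:2]-np.array([477,-144.5]),axis=-1)<18
for a,b in ((52,62),(44,48)):
    m=hh&(z>a)&(z<b)
    if m.sum()>5: print(m.sum(),cv2.minAreaRect(P[m][:,:2].astype(np.float32)))
chain([[477.7,-144.2,206],[477.7,-144.2,148],[477.7,-144.2,137]],1.608)
im,d,K,T=cam('side');cv2.imwrite('pics/s2.png',cv2.resize(im[80:240,220:420],None,fx=4,fy=3.75)[:600,:800])
E
```

```text
clock: 40.38
position: [478.7, -144.1, 206.2]
tcp_rot: [-0.029, 1.571, 0.03]
force: [0.7, 0.5, -2.1]
finger_gap: 23.1
t 40.38 p [ 478.7 -144.1  206.2] yaw_y 1.6083 down [-0.  0. -1.] F [ 0.7  0.5 -2.1] gap 23.1 j [-0.39  0.29  1.81  0.    1.05 -1.99]
179 ((475.4754638671875, -144.10943603515625), (9.475027084350586, 13.134974479675293), 2.2158420085906982)
330 ((473.31402587890625, -144.63673400878906), (18.064939498901367, 27.056644439697266), 2.3628861904144287)
offset [ 0.0021 -0.0002 -0.0059] twist [ 0.0001 -0.0001 -0.    ]
offset [0.3867 0.     0.    ] twist [0. 0. 0.]
offset [0.0733 0.     0.    ] twist [0. 0. 0.]
```

View pics/s2.png

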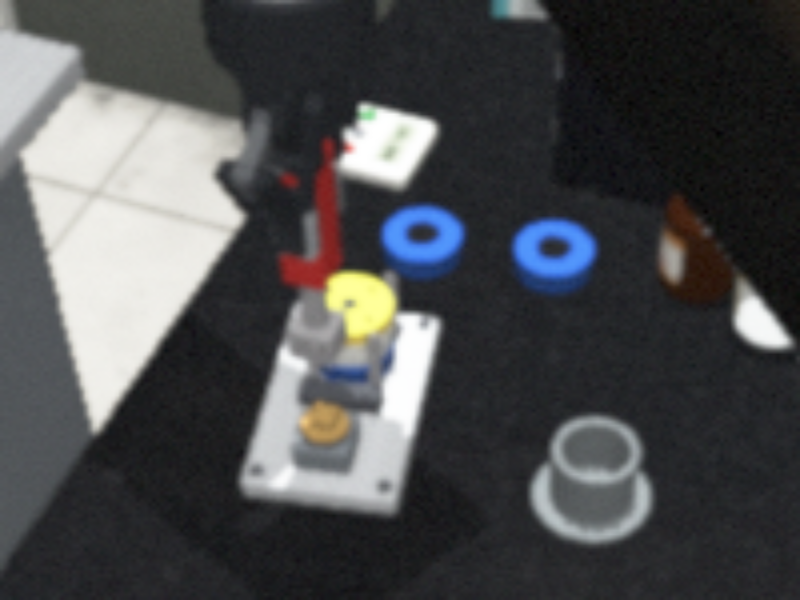

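The key hangs upright above the brass head, in the side view at (318,330) over (325,425). The empty stand is at (592,480), and the stack is intact.

```bash
python3 -m crank '{"offset":[[0.1,0,-0.006],[0.2,0,-0.006],[0.3,0,-0.006],[0.35,0,-0.006],[0.385,0,-0.006],[0.385,0,-0.006],[0.385,0,-0.006]],"twist":[[0,0,0],[0,0,0],[0,0,0],[0,0,0],[0,0,0],[0,0,0],[0,0,0]],"gripper":[0,0,0,0,0,0,0]}'
python3 -m crank '{"offset":[[0.01,0,0],[0.02,0,0],[0.03,0,0],[0.04,0,0],[0.05,0,0],[0.05,0,0]],"twist":[[0,0,0],[0,0,0],[0,0,0],[0,0,0],[0,0,0],[0,0,0]],"gripper":[0,0,0,0,0,0]}'
python3 -c "from h import *;now();print(r.state()['moment'])"
```

```text
clock: 41.35
position: [477.6, -144.4, 149.2]
tcp_rot: [-0.029, 1.57, 0.029]
force: [0.7, 0.6, -1.7]
finger_gap: 23.5
clock: 42.1
position: [477.3, -144.3, 141.2]
tcp_rot: [-0.029, 1.571, 0.029]
force: [-0.1, 0.4, -1.5]
finger_gap: 23.6
t 42.1 p [ 477.3 -144.3  141.2] yaw_y 1.6078 down [-0.  0. -1.] F [-0.1  0.4 -1.5] gap 23.6 j [-0.39  0.38  1.87 -0.    0.9  -1.99]
[ 0.00665669 -0.0544351  -0.00898013]
```

```bash
python3 -m crank '{"offset":[[0.01,0,0],[0.02,0,0],[0.028,0,0],[0.034,0,0],[0.036,0,0],[0.036,0,0]],"twist":[[0,0,0],[0,0,0],[0,0,0],[0,0,0],[0,0,0],[0,0,0]],"gripper":[0,0,0,0,0,0]}'
python3 -c "from h import *;now();print(r.state()['moment'])"
```

```text
clock: 42.85
position: [477.5, -144.4, 136.2]
tcp_rot: [-0.029, 1.57, 0.029]
force: [-0.5, 0.5, 3.6]
finger_gap: 23.4
t 42.85 p [ 477.5 -144.4  136.2] yaw_y 1.6078 down [ 0. -0. -1.] F [-0.5  0.5  3.6] gap 23.4 j [-0.39  0.39  1.87  0.    0.88 -1.99]
[ 0.12784933  0.23152059 -0.02987921]
```

Contact is at the expected height (TCP 136.2, rim near 46), so the key is seated. Turning clockwise and following the sink.

```bash
python3 -m crank '{"offset":[[0.002,0,0],[0.003,0,0],[0.004,0,0],[0.005,0,0],[0.006,0,0],[0.007,0,0],[0.008,0,0],[0.009,0,0],[0.01,0,0],[0.01,0,0]],"twist":[[0,0,0],[0.03,0,0],[0.07,0,0],[0.11,0,0],[0.15,0,0],[0.19,0,0],[0.23,0,0],[0.27,0,0],[0.3,0,0],[0.3,0,0]],"gripper":[0,0,0,0,0,0,0,0,0,0]}'
python3 -c "from h import *;now();print(r.state()['moment'])"
```

```text
clock: 44.1
position: [477.7, -144.3, 135.2]
tcp_rot: [0.708, 1.451, -0.707]
force: [-2.5, 3.1, 12.5]
finger_gap: 23.3
t 44.1 p [ 477.7 -144.3  135.2] yaw_y 0.664 down [ 0.001 -0.    -1.   ] F [-2.5  3.1 12.5] gap 23.3 j [-0.39  0.39  1.87  0.    0.88 -1.05]
[ 0.56589465  0.62657245 -0.01361366]
```

```bash
python3 -m crank '{"offset":[[0.001,0,0],[0.002,0,0],[0.003,0,0],[0.004,0,0],[0.005,0,0],[0.006,0,0],[0.006,0,0],[0.007,0,0],[0.008,0,0],[0.008,0,0]],"twist":[[0.04,0,0],[0.08,0,0],[0.12,0,0],[0.16,0,0],[0.2,0,0],[0.24,0,0],[0.28,0,0],[0.32,0,0],[0.35,0,0],[0.35,0,0]],"gripper":[0,0,0,0,0,0,0,0,0,0]}'
python3 - <<'E'
from h import *
now();print(r.state()['moment'])
im,d,K,T=cam('side');cv2.imwrite('pics/s3.png',cv2.resize(im[80:240,220:420],None,fx=4,fy=3.75)[:600,:800])
E
```

```text
clock: 45.35
position: [477.2, -144.1, 133.9]
tcp_rot: [1.522, 0.971, -1.523]
force: [-4.7, 2.8, 14.1]
finger_gap: 23.5
t 45.35 p [ 477.2 -144.1  133.9] yaw_y -0.4356 down [-0.  0. -1.] F [-4.7  2.8 14.1] gap 23.5 j [-0.39  0.39  1.87  0.    0.88  0.05]
[0.78553907 1.10720094 0.01781032]
```

View pics/s3.png

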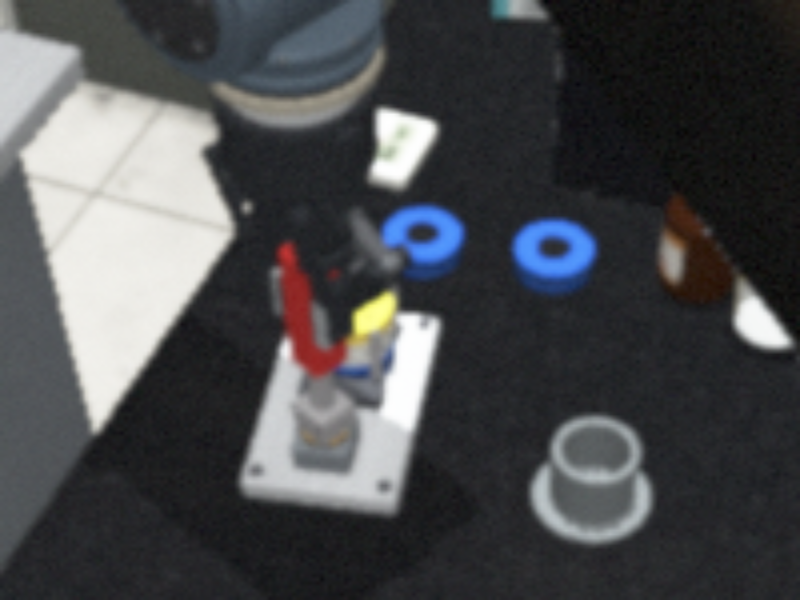

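```bash
python3 -m crank '{"offset":[[0.001,0,0],[0.002,0,0],[0.003,0,0],[0.004,0,0],[0.005,0,0],[0.006,0,0],[0.007,0,0],[0.008,0,0],[0.008,0,0],[0.008,0,0]],"twist":[[0.04,0,0],[0.08,0,0],[0.12,0,0],[0.16,0,0],[0.2,0,0],[0.24,0,0],[0.28,0,0],[0.32,0,0],[0.35,0,0],[0.35,0,0]],"gripper":[0,0,0,0,0,0,0,0,0,0]}'
python3 -c "from h import *;now();print(r.state()['moment'])"
```

```text
clock: 46.65
position: [477.3, -143.8, 132.7]
tcp_rot: [2.204, 0.04, -2.204]
force: [-3.7, 4.5, 11.4]
finger_gap: 23.1
t 46.65 p [ 477.3 -143.8  132.7] yaw_y -1.5353 down [-0.     0.001 -1.   ] F [-3.7  4.5 11.4] gap 23.1 j [-0.39  0.39  1.87  0.    0.88  1.15]
[1.25928918 0.87201155 0.02724951]
```

```bash
python3 -m crank '{"offset":[[0.001,0,0],[0.001,0,0],[0.001,0,0],[0.001,0,0],[0.001,0,0]],"twist":[[0.02,0,0],[0.04,0,0],[0.06,0,0],[0.07,0,0],[0.07,0,0]],"gripper":[0,0,0,0,0]}'
python3 -c "from h import *;now();print(r.state()['moment'])"
python3 -m crank '{"offset":[[0,0,0],[0,0,0],[0,0,0]],"twist":[[0.015,0,0],[0.025,0,0],[0.025,0,0]],"gripper":[0,0,0]}'
python3 -c "from h import *;now();print(r.state()['moment'])"
```

```text
clock: 47.28
position: [477.4, -143.9, 132.5]
tcp_rot: [-2.125, 0.195, 2.125]
force: [-2.2, 5.1, 12.0]
finger_gap: 23.6
t 47.27 p [ 477.4 -143.9  132.5] yaw_y -1.7543 down [ 0.     0.001 -1.   ] F [-2.2  5.1 12. ] gap 23.6 j [-0.39  0.39  1.87  0.    0.88  1.37]
[1.18077198 0.73702757 0.02390864]
clock: 47.65
position: [477.4, -143.9, 132.5]
tcp_rot: [-2.081, 0.273, 2.081]
force: [-2.5, 4.6, 12.2]
finger_gap: 23.7
t 47.65 p [ 477.4 -143.9  132.5] yaw_y -1.8329 down [ 0.     0.001 -1.   ] F [-2.5  4.6 12.2] gap 23.7 j [-0.39  0.39  1.87  0.    0.88  1.45]
[1.19191332 0.69353127 0.03529609]
```

```bash
python3 -m crank '{"offset":[[0,0,0],[0,0,0],[0,0,0],[0,0,0]],"twist":[[0.015,0,0],[0.03,0,0],[0.04,0,0],[0.04,0,0]],"gripper":[0,0,0,0]}'
python3 -c "from h import *;now();print(r.state()['moment'],r.state()['effort'])"
```

```text
clock: 48.15
position: [477.4, -143.9, 132.4]
tcp_rot: [-2.008, 0.393, 2.009]
force: [-2.2, 4.0, 10.8]
finger_gap: 23.3
t 48.15 p [ 477.4 -143.9  132.4] yaw_y -1.9585 down [ 0.     0.001 -1.   ] F [-2.2  4.  10.8] gap 23.3 j [-0.39  0.39  1.87  0.    0.88  1.57]
[1.16073674 0.63834552 0.07628001] [ -1.88315056 -43.00659299 -23.08276534  -0.85021136  -1.42136224
   0.25030257]
```

```bash
python3 -m crank '{"offset":[[0,0,0],[0,0,0],[0,0,0],[0,0,0]],"twist":[[0.015,0,0],[0.03,0,0],[0.03,0,0],[0.03,0,0]],"gripper":[0,0,0,0]}'
python3 - <<'E'
from h import *
now();s=r.state();print(s['moment'],s['effort'][5])
disc([460,-66],*YEL,30)
im,d,K,T=cam('wrist');P=cloud(d,K,T);hsv=cv2.cvtColor(im,cv2.COLOR_BGR2HSV);m=cv2.inRange(hsv,(0,120,50),(10,255,255))>0
M=R.from_rotvec(s['tcp_rot']).as_matrix();Q=(P[m]-s['position'])@M;Q=Q[(np.linalg.norm(Q[:,1:],axis=1)<40)]
t=Q[(Q[:,0]<-57)];print(len(t),np.percentile(t[:,0],[5,50]),cv2.minAreaRect(t[:,1:].astype(np.float32)))
for a in range(-50,30,20):
    q=Q[(Q[:,0]>a)&(Q[:,0]<a+20)];
    if len(q)>10: print(a,q[:,1:].min(0).round(1),q[:,1:].max(0).round(1))
im,d,K,T=cam('top');P=cloud(d,K,T);Q=P.reshape(-1,3);m=(abs(Q[:,0]-468)<70)&(abs(Q[:,1]+101)<90)&(Q[:,2]>60)&(Q[:,2]<75);print(Q[m].round(0)[:60:2].tolist())
cv2.imwrite('pics/top3.png',cv2.resize(im[190:270,260:360],None,fx=7,fy=7))
E
```

```text
clock: 48.65
position: [477.5, -143.9, 132.4]
tcp_rot: [-1.953, 0.479, 1.952]
force: [-2.7, 4.6, 10.0]
finger_gap: 23.4
t 48.65 p [ 477.5 -143.9  132.4] yaw_y -2.0522 down [ 0.     0.001 -1.   ] F [-2.7  4.6 10. ] gap 23.4 j [-0.39  0.39  1.87  0.    0.88  1.67]
[1.0595964  0.40799447 0.1503887 ] 0.11760702822357416
disc [469.1 -67.1] R 23.4 z 66.7 [65.2 67.3] 1823
2125 [-60.26263512 -59.04595391] ((0.49901866912841797, -6.240647315979004), (23.760347366333008, 16.212751388549805), 0.046697065234184265)
-50 [-12.9 -14.2] [14.1  6.6]
-30 [-11.3 -13.9] [12.3 -9.8]
-10 [-11.6 -13.5] [12.3 -9.8]
10 [-11.2 -13.4] [ 12.2 -10. ]
[]
```

```bash
python3 -m crank '{"offset":[[-0.003,0,0],[-0.005,0,0],[-0.006,0,0],[-0.006,0,0]],"twist":[[-0.02,0,0],[-0.05,0,0],[-0.065,0,0],[-0.065,0,0]],"gripper":[0,0,0,0]}'
python3 -c "from h import *;now();print(r.state()['moment'])"
```

```text
clock: 49.3
position: [477.4, -144.1, 132.6]
tcp_rot: [-2.072, 0.289, 2.073]
force: [0.4, 2.7, -0.3]
finger_gap: 23.0
t 49.3 p [ 477.4 -144.1  132.6] yaw_y -1.8485 down [ 0.     0.001 -1.   ] F [ 0.4  2.7 -0.3] gap 23.0 j [-0.39  0.39  1.87  0.    0.88  1.46]
[ 0.63997258 -0.13831399  0.00759737]
```

View pics/top3.png

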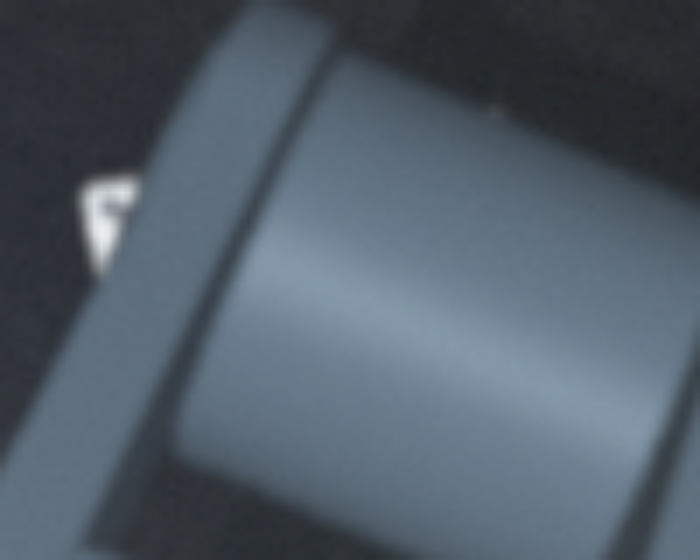

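The arm hides the jig in this view. The key is relieved of load now, so I lift it off and check the screw and stack with the wrist camera.

```bash
python3 -m crank '{"offset":[[-0.03,0,0],[-0.07,0,0],[-0.13,0,0],[-0.3,0,0],[-0.5,0,0],[-0.6,0,0],[-0.6,0,0],[-0.6,0,0]],"twist":[[0,0,0],[0,0,0],[0,0,0],[0,0,0],[0,0,0],[0,0,0],[0,0,0],[0,0,0]],"gripper":[0,0,0,0,0,0,0,0]}'
cat > chk.py <<'E'
from h import *
now();s=r.state();M=R.from_rotvec(s['tcp_rot']).as_matrix()
im,d,K,T=cam('wrist');P=cloud(d,K,T);z=P[...,2];hsv=cv2.cvtColor(im,cv2.COLOR_BGR2HSV);cv2.imwrite('pics/chk.png',im)
br=cv2.inRange(hsv,(10,120,60),(30,255,255))>0
hh=(np.linalg.norm(P[...,:2]-np.array([477.5,-144.3]),axis=-1)<18)&br
for a,b in ((48,62),(38,46)):
    m=hh&(z>a)&(z<b)
    if m.sum()>5: print('head',m.sum(),cv2.minAreaRect(P[m][:,:2].astype(np.float32)),np.median(z[m]))
m=(cv2.inRange(hsv,*YEL)>0)&(np.linalg.norm(P[...,:2]-np.array([461,-66]),axis=-1)<32)&(z>60)&(z<72)
if m.sum()>5:
    q=P[m][:,:2];print('yellow',len(q),cv2.minEnclosingCircle(q.astype(np.float32)),q.min(0),q.max(0),np.median(z[m]))
m=cv2.inRange(hsv,(0,120,50),(10,255,255))>0
Q=(P[m]-s['position'])@M;Q=Q[(np.linalg.norm(Q[:,1:],axis=1)<40)]
for a in range(-70,40,20):
    q=Q[(Q[:,0]>a)&(Q[:,0]<a+20)];
    if len(q)>10: print('key',a,q[:,1:].min(0).round(1),q[:,1:].max(0).round(1))
E
python3 chk.py; python3 -c "
from h import *
chain([[626.2,-110.8,220],[626.2,-110.8,100]],1.278-np.pi)"
```

```text
clock: 50.3
position: [476.9, -144.2, 221.8]
tcp_rot: [-2.071, 0.289, 2.074]
force: [0.1, -0.4, -2.3]
finger_gap: 23.2
t 50.3 p [ 476.9 -144.2  221.8] yaw_y -1.848 down [-0.001  0.    -1.   ] F [ 0.1 -0.4 -2.3] gap 23.2 j [-0.39  0.27  1.79 -0.    1.08  1.46]
head 226 ((477.3530578613281, -143.9669189453125), (13.738612174987793, 14.15446662902832), 88.03986358642578) 52.51258764369615
head 356 ((479.4787292480469, -145.013427734375), (26.84290885925293, 23.123441696166992), 74.50955963134766) 42.274854103622175
yellow 2137 ((461.870361328125, -66.75870513916016), 26.460660934448242) [436.24454735 -90.83498803] [485.12891529 -40.786993  ] 66.31759283799545
key -70 [-11.4 -14.2] [12.8  2.3]
key -50 [-12.8 -14. ] [14.3  5.3]
key -30 [-11.1 -14.1] [ 12.6 -10.3]
key -10 [-11.4 -13.6] [12.5 -9.8]
key 10 [-11.2 -13.2] [12.4 -9.9]
offset [ 0.0096 -0.4864 -0.8966] twist [0.005  0.0006 0.    ]
offset [0.8 0.  0. ] twist [0. 0. 0.]
```

View pics/chk.png

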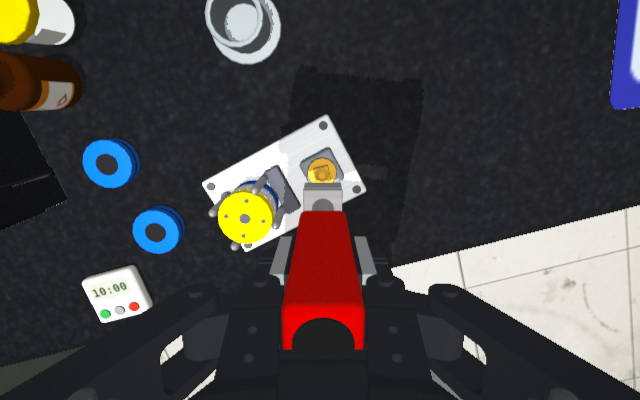

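The screw head has turned to about 3.39 rad and the flange has sunk to 42 mm, so it is home. The stack sits centred at (245,217). The bystanders have not moved: timer (118,293), bottle and cup at left. Re-measure the stand, then return the key.

```bash
python3 -m crank '{"offset":[[0.01,-0.48,-0.6],[0.01,-0.48,-0.6],[0.01,-0.48,-0.6],[0.01,-0.48,-0.6],[0.01,-0.48,-0.6]],"twist":[[0.005,0,0],[0.005,0,0],[0.005,0,0],[0.005,0,0],[0.005,0,0]],"gripper":[0,0,0,0,0]}'
python3 - <<'E'
from h import *
from scipy.optimize import least_squares
now();im,d,K,T=cam('wrist');P=cloud(d,K,T);z=P[...,2]
c=np.array([626,-110.7]);rr=np.linalg.norm(P[...,:2]-c,axis=-1)
m=(rr<30)&(rr>15)&(abs(z-50.3)<2)
q=P[m][:,:2];print(len(q),q.min(0),q.max(0),cv2.minEnclosingCircle(q.astype(np.float32)))
f=least_squares(lambda p:np.clip(np.abs(np.hypot(*(q-p).T)-22)-2.5,0,None),c);print(f.x,f.cost)
m=(rr<38)&(rr>26)&(z<9)&(z>3);q=P[m][:,:2];print('foot',len(q),cv2.minEnclosingCircle(q.astype(np.float32)))
chain([[*f.x,220],[*f.x,145],[*f.x,99]],1.278-np.pi)
E
```

```text
clock: 50.98
position: [582.8, -100.1, 221.0]
tcp_rot: [-2.063, 0.305, 2.064]
force: [-0.6, -0.4, -2.2]
finger_gap: 23.2
t 50.98 p [ 582.8 -100.1  221. ] yaw_y -1.8644 down [-0.001  0.    -1.   ] F [-0.6 -0.4 -2.2] gap 23.2 j [-0.25  0.44  1.55 -0.    1.15  1.62]
833 [ 602.12683315 -134.4582425 ] [650.23574388 -86.05637118] ((625.9244995117188, -110.37592315673828), 24.32426643371582)
[ 626.01017667 -110.4653336 ] 0.6429025810952954
foot 1078 ((625.8374633789062, -110.49597930908203), 33.91998291015625)
offset [ 0.0084 -0.0178 -0.2949] twist [-0.0003  0.0001 -0.    ]
offset [0.5 0.  0. ] twist [0. 0. 0.]
offset [0.3067 0.     0.    ] twist [0. 0. 0.]
```

```bash
python3 -m crank '{"offset":[[0,-0.018,-0.295],[0.01,-0.018,-0.295],[0.2,-0.018,-0.295],[0.4,-0.018,-0.295],[0.48,-0.018,-0.295],[0.48,-0.018,-0.295],[0.48,-0.018,-0.295]],"twist":[[0,0,0],[0,0,0],[0,0,0],[0,0,0],[0,0,0],[0,0,0],[0,0,0]],"gripper":[0,0,0,0,0,0,0]}'
python3 -c "
from h import *
now();chain([[626,-110.4,145],[626,-110.4,99]],1.278-np.pi)"
```

```text
clock: 51.9
position: [627.3, -110.1, 150.7]
tcp_rot: [-2.066, 0.305, 2.062]
force: [0.5, 0.4, -1.1]
finger_gap: 23.2
t 51.9 p [ 627.3 -110.1  150.7] yaw_y -1.8638 down [ 0.002 -0.    -1.   ] F [ 0.5  0.4 -1.1] gap 23.2 j [-0.25  0.59  1.49  0.    1.06  1.62]
offset [0.0378 0.0043 0.0077] twist [-0.0001 -0.0006  0.    ]
offset [0.3067 0.     0.    ] twist [0. 0. 0.]
```

```bash
python3 -m crank '{"offset":[[0.03,0.003,0.007],[0.07,0.003,0.007],[0.1,0.003,0.007],[0.12,0.003,0.007],[0.12,0.003,0.007]],"twist":[[0,0,0],[0,0,0],[0,0,0],[0,0,0],[0,0,0]],"gripper":[0,0,0,0,0]}'
python3 -c "
from h import *
now();print(r.state()['moment'])"
python3 -m crank '{"offset":[[0.04,0,0],[0.08,0,0],[0.12,0,0],[0.16,0,0],[0.19,0,0],[0.21,0,0],[0.215,0,0],[0.215,0,0]],"twist":[[0,0,0],[0,0,0],[0,0,0],[0,0,0],[0,0,0],[0,0,0],[0,0,0],[0,0,0]],"gripper":[0,0,0,0,0,0,0,0]}'
python3 -c "
from h import *
now();print(r.state()['moment'])"
```

```text
clock: 52.52
position: [625.5, -110.0, 130.9]
tcp_rot: [-2.064, 0.304, 2.065]
force: [0.2, 0.8, -1.8]
finger_gap: 23.6
t 52.52 p [ 625.5 -110.   130.9] yaw_y -1.8637 down [-0.  0. -1.] F [ 0.2  0.8 -1.8] gap 23.6 j [-0.25  0.61  1.5  -0.    1.03  1.62]
[-0.00386039 -0.0313775  -0.02585689]
clock: 53.52
position: [625.7, -110.0, 99.1]
tcp_rot: [-2.064, 0.304, 2.064]
force: [0.6, 0.4, -2.0]
finger_gap: 23.3
t 53.52 p [ 625.7 -110.    99.1] yaw_y -1.8637 down [ 0. -0. -1.] F [ 0.6  0.4 -2. ] gap 23.3 j [-0.25  0.65  1.52  0.    0.97  1.62]
[ 0.01802053 -0.02062939  0.01908925]
```

Free inside the cup and about 0.5 mm from the floor. Lower to contact, release, and retreat upward.

```bash
python3 -m crank '{"offset":[[0.004,0,0],[0.007,0,0],[0.007,0,0],[0.007,0,0]],"twist":[[0,0,0],[0,0,0],[0,0,0],[0,0,0]],"gripper":[0,0,0,0]}'
python3 -m crank '{"offset":[[0,0,0],[0,0,0],[0,0,0],[0,0,0],[0,0,0],[0,0,0],[0,0,0]],"twist":[[0,0,0],[0,0,0],[0,0,0],[0,0,0],[0,0,0],[0,0,0],[0,0,0]],"gripper":[10,30,60,100,100,100,100]}'
python3 -m crank '{"offset":[[-0.1,0,0],[-0.3,0,0],[-0.6,0,0],[-0.9,0,0],[-1,0,0],[-1,0,0],[-1,0,0]],"twist":[[0,0,0],[0,0,0],[0,0,0],[0,0,0],[0,0,0],[0,0,0],[0,0,0]],"gripper":[100,100,100,100,100,100,100]}'
python3 -c "from h import *;now();go([540,-80,290],1.278-np.pi)"
```

```text
clock: 54.02
position: [625.9, -110.1, 98.6]
tcp_rot: [-2.065, 0.305, 2.063]
force: [-1.2, 0.2, 6.0]
finger_gap: 23.5
clock: 54.9
position: [625.6, -110.0, 97.9]
tcp_rot: [-2.064, 0.304, 2.064]
force: [0.5, -0.0, -0.0]
finger_gap: 85.6
clock: 55.78
position: [625.0, -109.9, 246.4]
tcp_rot: [-2.061, 0.304, 2.066]
force: [-0.1, 0.2, -0.1]
finger_gap: 85.6
t 55.77 p [ 625.  -109.9  246.4] yaw_y -1.8637 down [-0.002  0.001 -1.   ] F [-0.1  0.2 -0.1] gap 85.6 j [-0.25  0.49  1.4  -0.    1.25  1.62]
offset [-0.2891 -0.0272  0.6009] twist [-0.      0.0008 -0.    ]
```

```bash
python3 -m crank '{"offset":[[-0.3,-0.03,0],[-0.4,-0.03,0.1],[-0.4,-0.03,0.1],[-0.4,-0.03,0.1],[-0.4,-0.03,0.1]],"twist":[[0,0,0],[0,0,0],[0,0,0],[0,0,0],[0,0,0]],"gripper":[100,100,100,100,100]}'
python3 - <<'E'
from h import *
now();im,d,K,T=cam('wrist');P=cloud(d,K,T);z=P[...,2];cv2.imwrite('pics/fin.png',im);hsv=cv2.cvtColor(im,cv2.COLOR_BGR2HSV)
m=(np.linalg.norm(P[...,:2]-np.array([626,-110]),axis=-1)<30)&(z>153);print('key top',m.sum(),cv2.minAreaRect(P[m][:,:2].astype(np.float32)),np.median(z[m]))
m=(np.linalg.norm(P[...,:2]-np.array([461,-66]),axis=-1)<30)&(cv2.inRange(hsv,*YEL)>0)&(z>60);q=P[m];q=q[q[:,2]<72];print('yellow',len(q),cv2.minEnclosingCircle(q[:,:2].astype(np.float32)),np.median(q[:,2]));
a=np.linalg.lstsq(np.c_[q[:,:2],np.ones(len(q))],q[:,2],rcond=None)[0];print('tilt',a[:2])
for n,lo,hi in (('blue',*BLUE),):
    N,L,S,C=cv2.connectedComponentsWithStats(cv2.inRange(hsv,lo,hi))
    for i in range(1,N):
        if S[i,4]>150: print(n,C[i].round(),np.nanmedian(P[L==i],0).round(1))
E
```

```text
clock: 56.4
position: [612.5, -101.5, 306.5]
tcp_rot: [-2.062, 0.304, 2.066]
force: [0.1, 0.0, 0.1]
finger_gap: 85.4
t 56.4 p [ 612.5 -101.5  306.5] yaw_y -1.8638 down [-0.002  0.001 -1.   ] F [0.1 0.  0.1] gap 85.4 j [-0.24  0.42  1.36  0.    1.36  1.62]
key top 15698 ((626.85205078125, -110.26408386230469), (59.89716339111328, 23.40786361694336), 73.12066650390625) 390.91199280805597
yellow 1140 ((461.48321533203125, -65.63401794433594), 26.053396224975586) 66.46666171582075
tilt [-0.02233982  0.00756413]
blue [278.  14.] [775.4 -97.7  25.1]
blue [615. 124.] [ 538.8 -466.3    3.4]
blue [221. 237.] [546.8  58.8  18.2]
blue [253. 286.] [464.2  43.5  18.2]
```

View pics/fin.png

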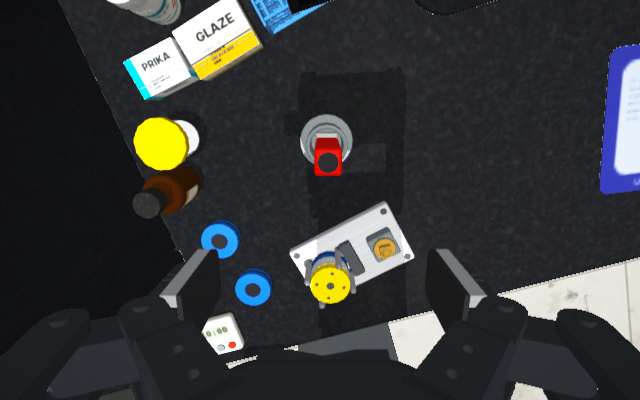

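The key stands upright in its stand at (327,150), the clamped stack is at (330,283) between the pins, and the bystanders are in place. No other spacer is in view. Handing in.

```bash
python3 -c "from h import *;print(r.finish_job());now()"
```

```text
the job is handed in; nothing more can be done
None
the job is handed in; nothing more can be done
```

The job is handed in at about 56 s on the robot's clock. I stacked the blue body (the rightmost one at the start), both white spacers I could find and the yellow disc in the jig. I then seated the key, screwed the clamp home and put the key back in its stand.

**Last checks:**
- **Screw:** the head's angle puts it at about 3.39 rad. The flange has sunk to about 42 mm, which matches fully home.
- **Stack:** the top face reads about 66.4 mm over the bench, against 66 mm for the body, two spacers and the top disc. The yellow disc is about 1 mm from the pocket's centre.
- **Key:** it looks upright in the stand in the last picture. It touched the stand's floor at the height it was picked up from.
- **Bystanders:** the bottle, cup and timer look unmoved in the last picture.

**What did not check cleanly:**
- **Key position:** the last numeric check of the key's handle top failed because the camera picked up a gripper finger. Its position in the stand therefore rests on the picture and the contact height.
- **Yellow disc tilt:** the fit from the last picture gave about 0.024 rad. The limit is 0.06, and part of this may be pin points or depth noise.
- **Overshoot:** I turned the key about 0.2 rad beyond the expected travel plus play while pressing on the end stop, then backed off before lifting it.

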